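Swap-out at the nozzle carousel

TASK

Turn the nozzle carousel so that the nozzle with the blue collar stands at the front, at the red arrow; unscrew it there (anticlockwise, a bit less than a quarter turn), draw it out and leave the empty seat at the arrow. Then set it down upright in the black tray, not dropped, against its left wall (as the robot sees it) on the near side of the green nozzle, and push the two up tight into the yellow-marked corner: the green one in the corner, the blue one against it, both against that wall and left standing. Leave everything else on the bench alone.

Things in the scene. Friction and masses are not known exactly. Their poses are not given: they have to be found in the camera images.
- station: grey round foot of the nozzle carousel, fixed to the table: 156 mm across, 35 mm high; a flat tongue with a red arrow sticks out to 121 mm from the centre along its own -x: that side is the front and faces roughly towards the robot. Origin: centre of its underside. The turret turns about the vertical through this origin.
- front_mark (a point): the front place, fixed to the station: the point 60 mm from the turret axis towards the red arrow (station -x), 75 mm above the table. The blue nozzle's seat has to come here.
- turret: the turret: turns without limit about its own z (vertical); origin on the turn axis, 35 mm above the table. Four sockets at 90 deg, each leaning outwards 30 deg from vertical. The blue nozzle is in the one on turret -x; red, yellow and grey nozzles (+90, 180, 270 deg from it about z), of the same size, stay and do not come off.
- turret_grip (a point): point to grip the turret's black bar handle from above, on the axis, 118 mm above the table. The bar is 44 mm long along turret x, 14 mm thick along turret y, from 98 to 132 mm above the table; no nozzle comes within 55 mm of the axis at that height. Friction of 0.16 N m holds the turret wherever it is left (no click stops): grip with 40 N or more.
- seat (a point): centre of the floor of the blue nozzle's socket, on the turret, 60 mm from the axis along turret -x, 75 mm above the table. The socket is 42 mm across, its wall stands 13 mm above this floor along the leaning socket axis.
- nozzle: the hot-air nozzle with the blue collar, loose, about 80 g, 64 mm long. Origin: centre of its foot; own z runs along it to the steel tip. Screwed home, its foot lies on the seat and its z leans 30 deg outwards from the turret axis. Steel shank 22 mm across from 0 to 14 mm, steel tip from 46 to 64 mm (28 narrowing to 18 mm across). It stands by itself on its foot.
- nozzle_grip (a point): point on the nozzle's axis, 40 mm from the foot, in the blue collar (34 mm across, 14 to 46 mm from the foot): grip here. Coarse thread with two lugs: turn it anticlockwise seen from the tip (positive about nozzle z) by 70 deg (free from 55 to 85 deg, then a stop); it climbs 3 mm meanwhile, then draws straight out along its axis. Little force needed.
- tray: black open tray fixed to the table, 150 mm along own x, 100 mm along own y, walls 20 mm high and 4 mm thick, floor 4 mm above the table. Origin: centre of its underside.
- corner (a point): the inside corner of the tray marked by a yellow L of tape on the table outside it and on the wall tops, at its +x (far) and +y (left) walls, at floor height, 4 mm above the table. The tray's inside extends along tray -x and -y from here.
- spare: nozzle with a green collar and brass tip standing loose in the tray, its side about 1 mm off the +y wall and 8 to 18 mm short of the +x wall. Straight green side 34 mm across from foot to 46 mm, brass tip up to 64 mm, about 90 g. Origin: centre of its foot.
- multimeter: yellow digital multimeter lying face up, 150 x 75 x 35 mm; a bystander, to be left alone. Origin: centre of its underside.
- drive: bare laptop hard drive lying flat, 100 x 70 x 10 mm; a bystander, to be left alone. Origin: centre of its underside.
- mouse: white computer mouse, 105 x 60 x 29 mm; a bystander, to be left alone. Origin: centre of its underside.
- screwdriver: orange-handled screwdriver lying on the table, 170 mm long; a bystander, to be left alone. Origin: centre of its underside.
- flux_jar: small jar with a red cap, 40 mm across, 45 mm tall; a bystander, to be left alone. Origin: centre of its underside.
- marker: yellow marker pen with a blue cap, 125 mm long, 14 mm thick; a bystander, to be left alone. Origin: centre of its underside.
Not all that is in view belongs to the job. Of the things that look like the nozzle, the middle-sized one is meant.

How it is judged:
By the outcome, as a careful person would: the job done as asked, in the order asked, and still so for the second after the job is handed in, with the robot touching nothing.
It also fails if it takes over 66 s, if anything falls off the work surface, if the arm or the gripper's body presses on something with over 40 N, if the wrist force passes 120 N, or if a joint passes its speed limit or range.

ROBOT

A 6-joint arm with a two-finger parallel gripper is mounted at the origin on the work surface. World frame = base frame: x ahead of the robot, y to its left, z up, the work surface at z = 0. Lengths are in m, angles in degrees, forces in N, time in s.
With the tool pointing down it reaches from about 0.375 to 0.925 m from the base axis. Payload 5.7 kg.
Tool frame: the origin (TCP) lies between the finger pads; the fingertips stand env.tips_ahead ahead of it and the grasp point (between the pads) lies 11 mm behind it (env.tips_ahead is the distance from the TCP to the fingertips, in m); z points along the fingers, y is the line along which they close (so a half turn about z gives the same grasp; the last joint's range is limited). The gripper opens to 88 mm and grips with 3 to 60 N. Pads are 20 mm wide; open, the fingers measure 115 mm over their backs; the gripper's body (75 mm by 178 mm) begins 61 mm behind the grasp point.
Start: joints at [-83.887, 20.558, 86.54, -0, 72.909, -6.595], TCP at [0.132, -0.585, 0.231] pointing down, gripper open.
Joint ranges: [-170.27, 170.27], [-57.76, 135], [12.27, 136.19], [-55.21, 235.2], [11.17, 155.16], [-170.74, 170.74]. Speed limits (degrees/s): [136.94, 136.94, 180, 180, 180, 180].

INTERFACE

Orientations are given as a 3x3 rotation matrix whose columns are the frame's x, y, z axes.
In Python, from bench import state, get_image, camera_info, env, find_in, trace, spot_point gives the robot as it stands.
- The arm moves only by the shell command python3 -m handwheel 'ROWS' [OPENING]. ROWS is JSON, a list of rows, each an object of numbers: "tx", "ty", "tz": the shift along the tool's x, y, z in m; "twist": the turn about the tool's z in rad. In form: [{"tx": .., "ty": .., "tz": .., "twist": ..}, ...]. A call has 1 to 12 rows; each row shifts and turns the commanded pose from where the row before left it, along the tool's axes as they then stand; what a row does not reach is not made up. A row lasts 1/8 s, in which the tool goes at most 62.5 mm and 10.7 degrees, less where a joint would pass 70% of its speed; a pose out of reach is approached as far as the arm can. A call is refused whole if a number of a shift passes 0.0625 or a number of a turn 0.188, either way. A call with a gripper value outside its range is refused whole. OPENING is the opening, from -1 (shut) to 1 (fully open), set as the call begins (- or left out, the last holds). The fingers move at their own pace and stop on an object; the grip force is fixed at half the most. Time passes only in rows, so rows that do not move let the fingers close. It gives the time, the measured TCP pose, the force, the opening and the grip force at its end, in the units of the state.
- state(): the state, without advancing time (a new reading comes with each control period).
- get_image(name): name is "side" or "top"; returns (picture, depth): 480x640x3 uint8, blue, green, red; 480x640 float32, m along the optical axis (not along the pixel's ray), 0 where there is no reading.
- camera_info(name): a dict with "fx", "fy", "cx", "cy" (pixels), "dist" ([k1, k2, p1, p2, k3] as OpenCV has them; the pictures are not rectified), "rvec" (rotation vector, rad) and "tvec" (3), from world to camera coordinates, as OpenCV has them. Camera axes: x right, y down, z forward; pixel columns grow to the right and rows downward; lengths in m; the calibration is good to about 2 mm. A picture is of the moment at which its call begins. camera_info takes no time and is no camera call.
- env.close_job(): hands the job in; it is judged then, once.
Trained networks look in the newest picture that a camera, given by its name, has taken for a name from the list of things; names that differ only in an ending like _2 or _b are one class to them, and where a whole thing is asked for, a point or a joint stands for the part that bears it (a point fixed in the world has none). Each returns a list of dicts, best first, with "score" (0 to 1); they miss things now and then, are a little off and sometimes report something else, mostly with a low value. They report only what shows in the picture. A call takes as long as a camera call. They do not tell look-alikes from the thing itself.
- find_in(camera, query): "point" ([column, row] in pixels, amid what is visible of it).
- trace(camera, query): "mask" (480x640 bool, what is visible of it) and "point" ([column, row] in pixels, amid what is visible of it).
- spot_point(camera, query): "point" ([column, row] in pixels: a listed point, or the origin of a listed thing).
The state is a dict: "time_s": time; "joint_pos": joint angles; "joint_vel": joint speeds; "tau": joint torques, N m; "ee_pos": TCP position; "orientation": TCP orientation; "contact_force": force on the tool from outside, world axes, zero at the start; "moment": the same for the moment, N m; "finger_gap": finger opening in m; "grasp_force": force on a finger pad.
Only numpy, scipy, OpenCV 4.12 (cv2) and the standard library are available. Lean on these libraries where they do the work, as an engineer would, in place of code of your own. Each camera call takes 0.05 s, during which the arm holds its last target. There are 200 camera calls.

## Working session

There is one attempt and no reset: what is moved stays moved. The work goes in short steps, Python scripts to look and compute and a shell command to move; the robot and the scene stay as the last step left them, time stands still between calls to the robot, and variables do not carry over. Pictures are saved under pics/ and viewed, at most 10 in all, crops included, and the job is handed in when it is done.

```bash
ls; mkdir -p pics; python3 - <<'E'
from bench import *
import cv2,numpy as np
print(env.tips_ahead, state())
for c in ("top","side"):
    im,d=get_image(c); cv2.imwrite(f"pics/{c}0.png",im); np.savez(f"pics/{c}0.npz",im=im,d=d)
    print(c,camera_info(c))
E
```

```text
pics
0.008 {'time_s': 0.0, 'joint_pos': array([-8.38867982e+01,  2.05954762e+01,  8.65975965e+01, -7.08924675e-04,
        7.29077484e+01, -6.59409316e+00]), 'joint_vel': array([-0.06585008, -0.01963845, -0.00241732,  0.0456615 ,  0.02372514,
        0.02089705]), 'tau': array([ 1.04397794e-03, -5.15374124e+01, -2.70728821e+01,  6.75682258e-02,
        3.51497519e-02, -1.27039721e-04]), 'ee_pos': array([ 0.13190633, -0.58464452,  0.22984436]), 'orientation': array([[ 9.75505762e-01,  2.19973792e-01, -1.99150974e-04],
       [ 2.19973800e-01, -9.75504214e-01,  1.74839277e-03],
       [ 1.90327973e-04, -1.74937522e-03, -9.99998452e-01]]), 'contact_force': array([-0.06495701,  0.28839168,  0.42650854]), 'moment': array([0.01327479, 0.00804286, 0.00697897]), 'grasp_force': 0.0, 'finger_gap': 0.08802673998488905}
top {'fx': 487.5339415534441, 'fy': 487.5339415534441, 'cx': 317.7748413096899, 'cy': 241.008614603737, 'dist': array([-0.01152443,  0.        ,  0.        ,  0.        ,  0.        ]), 'rvec': array([ 2.01356635, -2.19837617,  0.2326409 ]), 'tvec': array([-0.00496831,  0.56776783,  0.95518561])}
side {'fx': 551.1105505825572, 'fy': 551.1105505825572, 'cx': 318.4616439453693, 'cy': 246.72110738313106, 'dist': array([-0.14049119,  0.        ,  0.        ,  0.        ,  0.        ]), 'rvec': array([ 0.63025587, -2.67957445,  1.1463074 ]), 'tvec': array([0.47712821, 0.27514036, 0.88450836])}
```

View pics/top0.png

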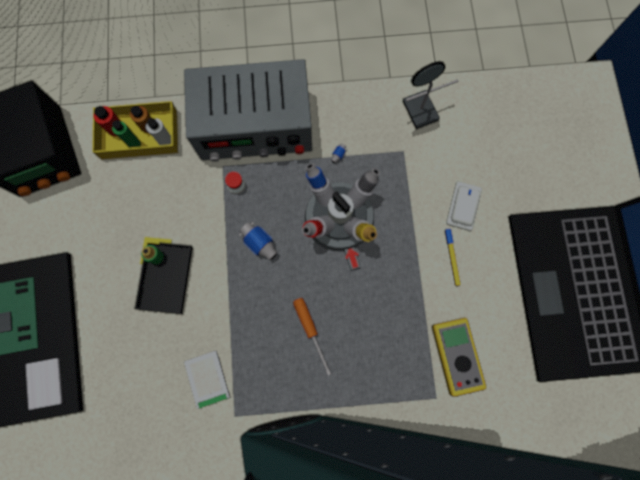

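View pics/side0.png

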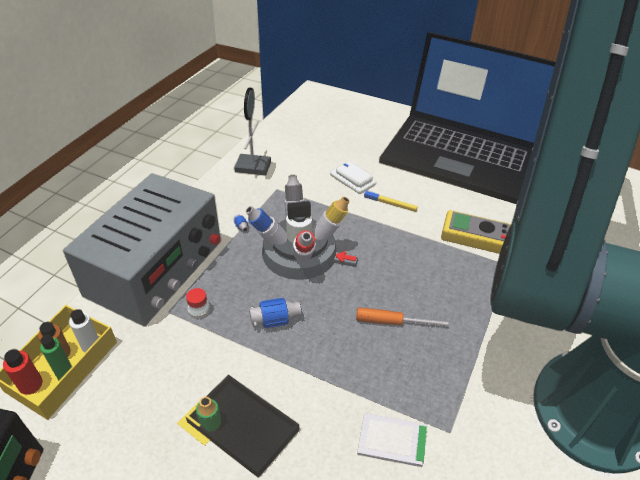

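The top view shows the carousel at about (340,210), with the blue nozzle at far left (317,180) and the arrow at (352,260). The tray is at (165,278), with the green nozzle at (153,253) near its yellow corner. The loose blue look-alikes at (258,240) and (339,153) are the large and small ones.

```bash
cat > h.py <<'E'
from bench import *
import cv2,numpy as np
def cam(c):
    i=camera_info(c);R=cv2.Rodrigues(np.array(i["rvec"]))[0]
    return np.array([[i["fx"],0,i["cx"]],[0,i["fy"],i["cy"]],[0,0,1]]),np.array(i["dist"]),R,np.array(i["tvec"])
def norm(c,px):
    K,D,R,t=cam(c); return cv2.undistortPoints(np.array(px,float).reshape(-1,1,2),K,D).reshape(-1,2)
def at_z(c,px,z):
    K,D,R,t=cam(c);n=norm(c,px);o=-R.T@t;d=np.c_[n,np.ones(len(n))]@R
    return o+d*((z-o[2])/d[:,2])[:,None]
def tri(pt,ps):
    P=[np.c_[cam(c)[2],cam(c)[3]] for c in("top","side")]
    X=cv2.triangulatePoints(P[0],P[1],norm("top",pt).T,norm("side",ps).T);return (X[:3]/X[3]).T
def cloud(c,d):
    K,D,R,t=cam(c);v,u=np.nonzero(d>0);n=norm(c,np.c_[u,v]);z=d[v,u]
    return (np.c_[n,np.ones(len(n))]*z[:,None]-t)@R,u,v
def proj(c,X):
    K,D,R,t=cam(c);return cv2.projectPoints(np.array(X,float).reshape(-1,1,3),cv2.Rodrigues(R)[0],t,K,D)[0].reshape(-1,2)
E
python3 - <<'E'
from h import *
np.set_printoptions(precision=4,suppress=True)
for q in ["station","front_mark","turret","turret_grip","seat","nozzle","nozzle_grip","tray","corner","spare"]:
    r={c:spot_point(c,q)[:3] for c in("top","side")}
    print(q,[[(np.round(k["point"],1).tolist(),round(k["score"],2)) for k in r[c]] for c in r])
    if r["top"] and r["side"]:
        print("   ",[tri(a["point"],b["point"])[0] for a in r["top"] for b in r["side"] if min(a["score"],b["score"])>.3])
E
```

```text
station [[], [([298.1, 248.9], 0.56), ([296.7, 238.9], 0.38)]]
front_mark [[([350.5, 234.7], 0.89)], [([330.9, 233.0], 0.68), ([391.5, 443.8], 0.64), ([255.4, 214.9], 0.36)]]
    [array([ 0.5688, -0.1244,  0.0647]), array([ 0.5851, -0.2346, -0.9362]), array([ 0.6374, -0.0935,  0.0932])]
turret [[([338.0, 212.3], 0.89)], [([301.7, 237.6], 0.59)]]
    [array([ 0.6243, -0.1044,  0.0455])]
turret_grip [[([343.6, 203.3], 0.91)], [([297.9, 213.0], 0.65)]]
    [array([ 0.6321, -0.1134,  0.0987])]
seat [[([319.9, 188.6], 0.92)], [([268.6, 227.3], 0.98)]]
    [array([ 0.6739, -0.0684,  0.0798])]
nozzle [[([322.0, 186.6], 0.9), ([247.2, 228.0], 0.83), ([345.2, 143.0], 0.53)], [([269.2, 229.6], 0.96), ([250.8, 317.5], 0.91), ([236.3, 218.1], 0.69)]]
    [array([ 0.6793, -0.0742,  0.0681]), array([ 0.7761, -0.0888, -0.2697]), array([ 0.7094, -0.0626,  0.0821]), array([0.5745, 0.0722, 0.2239]), array([0.6199, 0.0974, 0.0136]), array([0.5975, 0.0817, 0.2376]), array([ 0.7644, -0.1462, -0.0015]), array([ 0.9094, -0.19  , -0.4164]), array([ 0.8041, -0.1395, -0.0016])]
nozzle_grip [[([262.4, 245.1], 0.83), ([337.9, 157.0], 0.59), ([313.8, 171.9], 0.57)], [([282.4, 312.3], 0.66), ([254.1, 216.9], 0.65), ([244.2, 227.9], 0.64)]]
    [array([0.5745, 0.065 , 0.02  ]), array([0.5716, 0.0601, 0.2335]), array([0.5823, 0.0655, 0.2095]), array([ 0.7915, -0.1486, -0.269 ]), array([ 0.7472, -0.1173,  0.0442]), array([ 0.771 , -0.1193, -0.0011]), array([ 0.7291, -0.072 , -0.1632]), array([ 0.7013, -0.0588,  0.1041]), array([ 0.721 , -0.0581,  0.0655])]
tray [[([163.9, 278.1], 0.7), ([337.3, 213.6], 0.64), ([319.2, 185.6], 0.2)], [([242.3, 424.9], 0.6)]]
    [array([0.5252, 0.2854, 0.0053]), array([ 0.9275, -0.1726, -1.1012])]
corner [[([147.6, 242.7], 0.91)], [([187.6, 420.4], 0.58)]]
    [array([0.6068, 0.3196, 0.006 ])]
spare [[([158.3, 257.2], 0.68)], [([210.6, 421.6], 0.75)]]
    [array([ 0.5756,  0.3001, -0.0039])]
```

```bash
python3 - <<'E'
import cv2,numpy as np
a=np.load("pics/top0.npz")["im"];b=np.load("pics/side0.npz")["im"]
A=cv2.resize(a[140:320,130:390],None,fx=3,fy=3,interpolation=cv2.INTER_CUBIC)
cv2.imwrite("pics/topz.png",A)
E
```

```text
(no output)
```

View pics/topz.png

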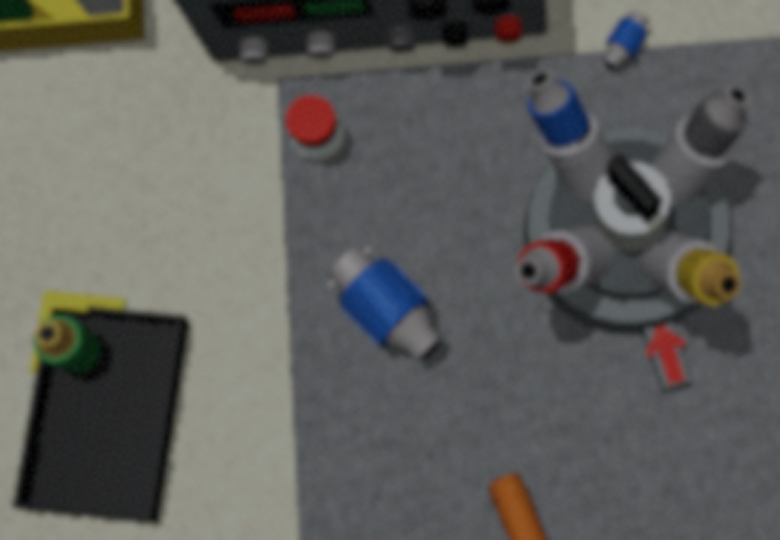

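The zoomed crop puts the nozzle tip holes (full-image pixels) at blue (310,166), grey (376,172), yellow (373,235) and red (307,230). The handle bar runs along the blue–yellow diagonal, and the arrow tip is at (351,249). The tray corners are near (192,246), (183,314) and (135,309).

```bash
python3 - <<'E'
from h import *
np.set_printoptions(precision=4,suppress=True)
T=np.array([[310.3,166.3],[306.7,230],[372.7,234.7],[375.7,171.7]])
P=at_z("top",T,.130);c=P.mean(0)
print("tips",P,"\ncentre",c,"radii",np.linalg.norm(P-c,axis=1),"ang",np.degrees(np.arctan2(*(P-c)[:,1::-1].T)))
for cn in("top","side"):
    z=np.load(f"pics/{cn}0.npz");im,d=z["im"],z["d"];X,u,v=cloud(cn,d)
    w=np.hypot(X[:,0]-c[0],X[:,1]-c[1])
    tab=X[(abs(X[:,2])<.01)&(X[:,0]>.4)&(X[:,0]<.7)];print(cn,"table z",np.median(tab[:,2]),tab[:,2].std())
    k=(w<.09)&(abs(X[:,2]-.035)<.006); print(" foot pts",k.sum(),np.median(X[k],0))
    k=(w<.05)&(X[:,2]>.115);print(" bar pts",k.sum(),X[k].mean(0),X[k][:,2].max())
    q=X[k][:,:2]; 
    if len(q)>5:
        e=np.linalg.svd(q-q.mean(0))[2][0];print("  bar ang",np.degrees(np.arctan2(e[1],e[0])))
    hsv=cv2.cvtColor(im,cv2.COLOR_BGR2HSV);h,s,V=[hsv[v,u,i].astype(int) for i in range(3)]
    k=((h<8)|(h>172))&(s>110)&(V>80)&(w<.16)&(X[:,2]<.06);
    uv=np.c_[u,v][k];print(" arrow n",k.sum(),"px",uv.mean(0),"3d",X[k].mean(0), "min/max z",X[k][:,2].min(),X[k][:,2].max())
    A=at_z(cn,uv,np.median(X[k][:,2])); 
    dlt=A.mean(0)-c; print("  arrow dir",np.degrees(np.arctan2(dlt[1],dlt[0])),np.linalg.norm(dlt[:2]))
    # tray
    dark=((V<60))&(X[:,0]>.40)&(X[:,0]<.68)&(X[:,1]>.2)&(X[:,1]<.39)&(X[:,2]<.04)
    m=np.zeros(im.shape[:2],np.uint8);m[v[dark],u[dark]]=255
    n,l,st,_=cv2.connectedComponentsWithStats(m);i=1+st[1:,4].argmax();yy,xx=np.nonzero(l==i)
    hull=cv2.convexHull(np.c_[xx,yy].astype(np.int32));ap=cv2.approxPolyDP(hull,4,True).reshape(-1,2)
    for a in ap: print("  tray",a,at_z(cn,a,.024)[0],at_z(cn,a,0)[0])
    g=(h>40)&(h<90)&(s>90)&(X[:,0]>.5)&(X[:,0]<.65)&(X[:,1]>.24)&(X[:,1]<.36)
    print(" green",g.sum(),X[g].min(0),X[g].max(0),np.median(X[g],0))
    t=(X[:,0]>.5)&(X[:,0]<.65)&(X[:,1]>.24)&(X[:,1]<.36)&(X[:,2]>.058);print(" brass top",t.sum(),X[t].mean(0),X[t][:,2].max())
    b=(w>.07)&(w<.105)&(X[:,2]>.118);
    for a0 in range(0,360,90):
        an=np.degrees(np.arctan2(X[:,1]-c[1],X[:,0]-c[0]));b1=b&(abs((an-a0-47+180)%360-180)<25);print(" tip",a0,b1.sum(),X[b1].mean(0))
E
```

```text
tips [[ 0.7048 -0.0522  0.13  ]
 [ 0.574  -0.0342  0.13  ]
 [ 0.5532 -0.1615  0.13  ]
 [ 0.6816 -0.1819  0.13  ]] 
centre [ 0.6284 -0.1074  0.13  ] radii [0.0942 0.0912 0.0926 0.0915] ang [  35.8667  126.6156 -144.3006  -54.4302]
top table z 0.00022955095670979496 0.002275361450497379
 foot pts 453 [ 0.6114 -0.0982  0.0306]
 bar pts 185 [ 0.6254 -0.1058  0.1296] 0.13508208266846977
  bar ang -144.43411251827155
 arrow n 136 px [351.3603 256.4485] 3d [ 0.5352 -0.1249  0.0135] min/max z 0.0016197785572675395 0.030480647586603713
  arrow dir -169.3555525289053 0.09479290629999157
  tray [190 246] [0.5869 0.2215 0.024 ] [0.5925 0.2277 0.    ]
  tray [182 312] [0.4463 0.2427 0.024 ] [0.4486 0.2494 0.    ]
  tray [136 308] [0.4631 0.3396 0.024 ] [0.4658 0.3485 0.    ]
  tray [149 244] [0.5992 0.3104 0.024 ] [0.6051 0.3186 0.    ]
 green 220 [ 0.511   0.2844 -0.0002] [0.6035 0.3333 0.0535] [0.5669 0.2934 0.0248]
 brass top 73 [0.574  0.3007 0.0667] 0.07238744306430163
 tip 0 148 [ 0.6952 -0.0556  0.125 ]
 tip 90 163 [ 0.5781 -0.0401  0.1258]
 tip 180 158 [ 0.5591 -0.1541  0.1259]
 tip 270 1
[... 164 characters left out ...]
] 0.1345688356122223
  bar ang -144.5323959464724
 arrow n 128 px [344.6875 256.4297] 3d [ 0.533  -0.125   0.0134] min/max z -0.00025573551579560386 0.017221488497575006
  arrow dir -169.70913068581189 0.0970022102267748
  tray [297 430] [0.44   0.2624 0.024 ] [0.446  0.2515 0.    ]
  tray [258 476] [0.4563 0.3537 0.024 ] [0.4628 0.3455 0.    ]
  tray [203 433] [0.5654 0.333  0.024 ] [0.5752 0.3242 0.    ]
 green 109 [0.5562 0.2678 0.0042] [0.6016 0.3218 0.0525] [0.5676 0.3113 0.0488]
 brass top 146 [0.5726 0.3057 0.0658] 0.07055973472576735
 tip 0 152 [ 0.6958 -0.0523  0.1247]
 tip 90 135 [ 0.5773 -0.0346  0.1257]
 tip 180 137 [ 0.5579 -0.1513  0.1257]
 tip 270 113 [ 0.6756 -0.1708  0.1256]
```

```bash
python3 - <<'E'
from h import *
from scipy.optimize import minimize
np.set_printoptions(precision=4,suppress=True)
D={c:np.load(f"pics/{c}0.npz") for c in("top","side")}
XC={c:cloud(c,D[c]["d"]) for c in D}
ax=np.array([.627,-.105])
cols={"blue":(100,130,100,36),"red":(172,188,100,126),"yellow":(15,30,100,-144)}
C={}
for n,(lo,hi,smin,a) in cols.items():
    px=[]
    for c in D:
        X,u,v=XC[c];hs=cv2.cvtColor(D[c]["im"],cv2.COLOR_BGR2HSV)[v,u].astype(int);h=hs[:,0];h=np.where(h<12,h+180,h) if n=="red" else h
        w=X[:,:2]-ax;an=np.degrees(np.arctan2(w[:,1],w[:,0]));r=np.hypot(*w.T)
        k=(h>=lo)&(h<=hi)&(hs[:,1]>smin)&(hs[:,2]>50)&(r>.045)&(r<.12)&(X[:,2]>.07)&(abs((an-a+180)%360-180)<30)
        px.append(np.c_[u,v][k].mean(0))
    C[n]=tri(*px)[0];print(n,px,C[n])
m=(C["red"][:2]*0+ (C["blue"][:2]+C["yellow"][:2])/2);e=C["blue"]-C["yellow"]
print("axis",m,"diam",np.linalg.norm(e[:2]),"yaw",np.degrees(np.arctan2(e[1],e[0])))
# arrow triangulation
px=[]
for c in D:
    X,u,v=XC[c];hs=cv2.cvtColor(D[c]["im"],cv2.COLOR_BGR2HSV)[v,u].astype(int);r=np.hypot(*(X[:,:2]-ax).T)
    k=((hs[:,0]<10)|(hs[:,0]>170))&(hs[:,1]>100)&(hs[:,2]>70)&(r>.08)&(r<.15)&(X[:,2]<.05);px.append(np.c_[u,v][k].mean(0))
A=tri(*px)[0];f=A[:2]-m;print("arrow",A,"dir",np.degrees(np.arctan2(f[1],f[0])),np.hypot(*f))
# tray fit
def cor(p,z,hx=.075,hy=.05):
    c,s=np.cos(p[2]),np.sin(p[2]);q=np.array([[hx,hy],[hx,-hy],[-hx,-hy],[-hx,hy]])@np.array([[c,s],[-s,c]])+p[:2]
    return np.c_[q,np.full(4,z)]
M={}
for c in D:
    im=D[c]["im"];X,u,v=XC[c];hsv=cv2.cvtColor(im,cv2.COLOR_BGR2HSV);m_=np.zeros(im.shape[:2],np.uint8)
    k=(hsv[v,u,2]<95)&(abs(X[:,0]-.53)<.12)&(abs(X[:,1]-.285)<.09)&(X[:,2]<.04);m_[v[k],u[k]]=1
    ex=np.zeros_like(m_);kk=(hsv[v,u,1]>90)&(hsv[v,u,2]>60)&(abs(X[:,0]-.57)<.07)&(abs(X[:,1]-.3)<.06);ex[v[kk],u[kk]]=1;ex=cv2.dilate(ex,np.ones((7,7)))
    M[c]=(m_,ex)
def cost(p,sh=4):
    J=0
    for c,(m_,ex) in M.items():
        P=np.r_[proj(c,cor(p,.024)),proj(c,cor(p,0))]
        h=cv2.convexHull((P*2**sh).astype(np.int32));big=np.zeros((480*4,640*4),np.uint8)
        cv2.fillConvexPoly(big,cv2.convexHull(((P+.5)*4).astype(np.int32)),255);S=cv2.resize(big,(640,480),interpolation=cv2.INTER_AREA)/255.
        J+=np.abs(S-m_)[ex==0].sum()
    return J
best=min((minimize(cost,[x,.283,np.radians(y)],method="Nelder-Mead",options=dict(initial_simplex=np.array([[x,.283,np.radians(y)],[x+.006,.283,np.radians(y)],[x,.289,np.radians(y)],[x,.283,np.radians(y+3)]]))) for x in(.525,.53) for y in(-9,-12)),key=lambda r:r.fun)
p=best.x;print("tray",p[:2],np.degrees(p[2]),best.fun,"inner corner",cor(p,.004,.071,.046)[0],"outer",cor(p,.024))
# green silhouette centroid
px=[]
for c in D:
    X,u,v=XC[c];hs=cv2.cvtColor(D[c]["im"],cv2.COLOR_BGR2HSV)[v,u].astype(int)
    k=(X[:,2]>.055)&(abs(X[:,0]-.573)<.04)&(abs(X[:,1]-.303)<.04);px.append(np.c_[u,v][k].mean(0))
G=tri(*px)[0];d=G[:2]-p[:2];c,s=np.cos(p[2]),np.sin(p[2]);print("green top",G,"in tray",[c*d[0]+s*d[1],-s*d[0]+c*d[1]])
E
```

```text
blue [array([317.2289, 179.8209]), array([261.373 , 221.2222])] [ 0.688  -0.0644  0.0935]
red [array([315.6029, 227.2941]), array([304.012 , 243.0359])] [ 0.5885 -0.0524  0.0882]
yellow [array([365.3597, 231.8165]), array([337.0108, 210.4758])] [ 0.5663 -0.1509  0.103 ]
axis [ 0.6272 -0.1077] diam 0.14931866308317784 yaw 35.40873959671217
arrow [ 0.5326 -0.1267  0.0118] dir -168.6413780601127 0.09651098523155698
tray [0.5264 0.2848] -10.342191905181936 436.0313725490196 inner corner [0.6045 0.3173 0.004 ] outer [[0.6092 0.3205 0.024 ]
 [0.5912 0.2221 0.024 ]
 [0.4436 0.2491 0.024 ]
 [0.4616 0.3474 0.024 ]]
green top [0.5754 0.3033 0.0568] in tray [np.float64(0.04485938872413481), np.float64(0.02699322819113672)]
```

```bash
cat >> h.py <<'E'
def plan(x,y,z,yaw):
    s=state();R=s["orientation"];d=np.array([x,y,z])-s["ee_pos"];y0=np.degrees(np.arctan2(R[1,0],R[0,0]))
    tw=-((yaw-y0+180)%360-180)
    print("t",round(s["time_s"],2),"pos",np.round(s["ee_pos"],4),"yaw",round(y0,2),"q6",round(s["joint_pos"][5],1),"F",np.round(s["contact_force"],1),"gap",round(s["finger_gap"],4))
    print("shift tx ty tz",np.round(R.T@d,4),"twist rad",round(np.radians(tw),4))
E
python3 -m handwheel '[{"tx":0.025,"ty":-0.015},{"tx":0.049,"ty":-0.0297},{"tx":0.049,"ty":-0.0297},{"tx":0.049,"ty":-0.0297},{"tx":0.049,"ty":-0.0297},{"tx":0.049,"ty":-0.0297},{"tx":0.049,"ty":-0.0297},{"tx":0.049,"ty":-0.0297},{"tx":0.049,"ty":-0.0297},{"tx":0.049,"ty":-0.0297},{"tx":0.049,"ty":-0.0297},{"tx":0.049,"ty":-0.0297}]' -0.3; python3 -c "
from h import *;plan(.627,-.107,.18,35.5)"
```

```text
t 1.1 pos [ 0.132  -0.5853  0.2306] yaw 12.71 q6 -6.6 F [ 0.7  0.5 -0.7] gap 0.0878
shift tx ty tz [ 0.5881 -0.3577  0.0507] twist rad -0.3978validation failed for argument at $[0]...
```

```bash
python3 -m handwheel '[{"tx":0.025,"ty":-0.015,"tz":0,"twist":0},{"tx":0.049,"ty":-0.0297,"tz":0,"twist":0},{"tx":0.049,"ty":-0.0297,"tz":0,"twist":0},{"tx":0.049,"ty":-0.0297,"tz":0,"twist":0},{"tx":0.049,"ty":-0.0297,"tz":0,"twist":0},{"tx":0.049,"ty":-0.0297,"tz":0,"twist":0},{"tx":0.049,"ty":-0.0297,"tz":0,"twist":0},{"tx":0.049,"ty":-0.0297,"tz":0,"twist":0},{"tx":0.049,"ty":-0.0297,"tz":0,"twist":0},{"tx":0.049,"ty":-0.0297,"tz":0,"twist":0},{"tx":0.049,"ty":-0.0297,"tz":0,"twist":0},{"tx":0.049,"ty":-0.0297,"tz":0,"twist":0}]' -0.3; python3 -c "
from h import *;plan(.627,-.107,.18,35.5)"
```

```text
time_s: 2.6
ee_pos: [0.6083, -0.1264, 0.2308]
orientation: [[0.975, 0.22, 0.0], [0.22, -0.975, -0.0], [0.0, 0.0, -1.0]]
contact_force: [0.5, -0.9, 0.6]
finger_gap: 0.031
grasp_force: 0.0
t 2.6 pos [ 0.6083 -0.1264  0.2308] yaw 12.71 q6 59.2 F [ 0.5 -0.9  0.6] gap 0.031
shift tx ty tz [ 0.0225 -0.0148  0.0508] twist rad -0.3977
```

```bash
python3 -m handwheel '[{"tx":0.012,"ty":-0.0075,"tz":0,"twist":0},{"tx":0.012,"ty":-0.0075,"tz":0,"twist":0},{"tx":0,"ty":0,"tz":0.025,"twist":-0.133},{"tx":0,"ty":0,"tz":0.025,"twist":-0.133},{"tx":0,"ty":0,"tz":0,"twist":-0.132},{"tx":0,"ty":0,"tz":0,"twist":0}]'; python3 -c "
from h import *;plan(.627,-.107,.112,35.5)"
```

```text
time_s: 3.35
ee_pos: [0.6263, -0.109, 0.1804]
orientation: [[0.816, 0.579, -0.001], [0.579, -0.816, 0.0], [-0.001, -0.001, -1.0]]
contact_force: [-0.5, 0.1, 0.2]
finger_gap: 0.0309
grasp_force: 0.0
t 3.35 pos [ 0.6263 -0.109   0.1804] yaw 35.36 q6 38.6 F [-0.5  0.1  0.2] gap 0.0309
shift tx ty tz [ 0.0018 -0.0012  0.0684] twist rad -0.0025
```

```bash
python3 -m handwheel '[{"tx":0.0018,"ty":-0.0012,"tz":0.022,"twist":0},{"tx":0,"ty":0,"tz":0.026,"twist":0},{"tx":0,"ty":0,"tz":0.0205,"twist":0},{"tx":0,"ty":0,"tz":0,"twist":0}]'; python3 -m handwheel '[{"tx":0,"ty":0,"tz":0,"twist":0},{"tx":0,"ty":0,"tz":0,"twist":0},{"tx":0,"ty":0,"tz":0,"twist":0}]' -1;  python3 -c "
from h import *;plan(.627,-.107,.112,191)"
```

```text
time_s: 3.85
ee_pos: [0.6265, -0.1063, 0.1112]
orientation: [[0.816, 0.578, -0.003], [0.578, -0.816, 0.001], [-0.002, -0.002, -1.0]]
contact_force: [0.2, 0.4, -0.4]
finger_gap: 0.0305
grasp_force: 0.0
time_s: 4.22
ee_pos: [0.6283, -0.1058, 0.1135]
orientation: [[0.814, 0.581, 0.001], [0.581, -0.814, 0.0], [0.001, 0.001, -1.0]]
contact_force: [-1.3, 2.7, 6.3]
finger_gap: 0.0139
grasp_force: 30.0
t 4.22 pos [ 0.6283 -0.1058  0.1135] yaw 35.49 q6 38.7 F [-1.3  2.7  6.3] gap 0.0139
shift tx ty tz [-0.0017  0.0002  0.0015] twist rad -2.7141
```

```bash
python3 -m handwheel '[{"tx":0,"ty":0,"tz":0,"twist":-0.08},{"tx":0,"ty":0,"tz":0,"twist":-0.15},{"tx":0,"ty":0,"tz":0,"twist":-0.15},{"tx":0,"ty":0,"tz":0,"twist":-0.15},{"tx":0,"ty":0,"tz":0,"twist":-0.15},{"tx":0,"ty":0,"tz":0,"twist":-0.15},{"tx":0,"ty":0,"tz":0,"twist":-0.15},{"tx":0,"ty":0,"tz":0,"twist":-0.15},{"tx":0,"ty":0,"tz":0,"twist":-0.15},{"tx":0,"ty":0,"tz":0,"twist":-0.08},{"tx":0,"ty":0,"tz":0,"twist":0}]' ; python3 -c "
from h import *;plan(.627,-.107,.112,191)"
```

```text
time_s: 5.6
ee_pos: [0.6286, -0.1058, 0.1135]
orientation: [[-0.399, 0.917, 0.002], [0.917, 0.399, -0.0], [-0.001, 0.002, -1.0]]
contact_force: [-0.3, 1.1, 6.3]
finger_gap: 0.0142
grasp_force: 30.0
t 5.6 pos [ 0.6286 -0.1058  0.1135] yaw 113.49 q6 -39.3 F [-0.3  1.1  6.3] gap 0.0142
shift tx ty tz [-0.0004 -0.0019  0.0015] twist rad -1.3528
```

```bash
python3 -m handwheel '[{"tx":0,"ty":0,"tz":0,"twist":-0.08},{"tx":0,"ty":0,"tz":0,"twist":-0.15},{"tx":0,"ty":0,"tz":0,"twist":-0.15},{"tx":0,"ty":0,"tz":0,"twist":-0.15},{"tx":0,"ty":0,"tz":0,"twist":-0.15},{"tx":0,"ty":0,"tz":0,"twist":-0.15},{"tx":0,"ty":0,"tz":0,"twist":-0.15},{"tx":0,"ty":0,"tz":0,"twist":-0.15},{"tx":0,"ty":0,"tz":0,"twist":-0.14},{"tx":0,"ty":0,"tz":0,"twist":-0.083},{"tx":0,"ty":0,"tz":0,"twist":0},{"tx":0,"ty":0,"tz":0,"twist":0}]' ; python3 - <<'E'
from h import *
plan(.627,-.107,.112,191)
for c in("top","side"):
    im,d=get_image(c);np.savez(f"pics/{c}1.npz",im=im,d=d)
    y,x=(130,250) if c=="top" else (150,200)
    cv2.imwrite(f"pics/{c}1z.png",cv2.resize(im[y:y+150,x:x+200],None,fx=3,fy=3,interpolation=cv2.INTER_CUBIC))
a=cv2.imread("pics/top1z.png");b=cv2.imread("pics/side1z.png");cv2.imwrite("pics/both1.png",cv2.resize(np.hstack([a,b]),None,fx=.66,fy=.66))
E
```

```text
time_s: 7.1
ee_pos: [0.6287, -0.1056, 0.1135]
orientation: [[-0.982, -0.19, 0.002], [-0.19, 0.982, 0.0], [-0.002, -0.0, -1.0]]
contact_force: [-0.9, 3.1, 5.0]
finger_gap: 0.0138
grasp_force: 30.0
t 7.1 pos [ 0.6287 -0.1056  0.1135] yaw -169.03 q6 -116.7 F [-0.9  3.1  5. ] gap 0.0138
shift tx ty tz [ 0.002  -0.0011  0.0015] twist rad -0.0005
```

View pics/both1.png

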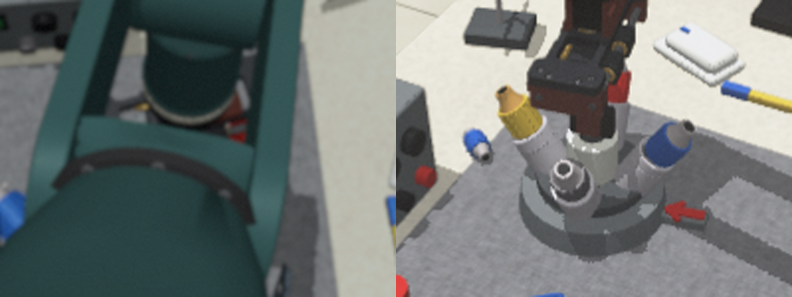

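The side view shows the blue nozzle leaning out directly over the red arrow, with the bar held in the gripper. Next I release it, lift, and go over the blue collar.

```bash
python3 -m handwheel '[{"tx":0,"ty":0,"tz":0,"twist":0},{"tx":0,"ty":0,"tz":0,"twist":0},{"tx":0,"ty":0,"tz":-0.03,"twist":0},{"tx":0,"ty":0,"tz":-0.04,"twist":0},{"tx":0.03,"ty":0,"tz":0,"twist":0},{"tx":0.047,"ty":0,"tz":0,"twist":0},{"tx":0,"ty":0,"tz":0,"twist":0},{"tx":0,"ty":0,"tz":0,"twist":0}]' 0.3; python3 - <<'E'
from h import *
np.set_printoptions(precision=4,suppress=True)
plan(.5529,-.1204,.100,191)
im,d=get_image("side");np.savez("pics/side2.npz",im=im,d=d)
def blue(im,box):
    h=cv2.cvtColor(im,cv2.COLOR_BGR2HSV);m=cv2.inRange(h,(100,110,50),(130,255,255));k=np.zeros_like(m);k[box[1]:box[3],box[0]:box[2]]=m[box[1]:box[3],box[0]:box[2]]
    return np.argwhere(k)[:,::-1]
b=blue(im,(300,190,380,250));print("blue px",len(b),b.mean(0))
def model(yaw,ax=(.627,-.107)):
    a=np.radians(yaw);f=np.array([np.cos(a),np.sin(a),0]);n=.5*f+np.array([0,0,.8660]);l=np.cross([0,0,1],f);u=np.cross(l,n)
    base=np.r_[ax,.075]+.06*f
    P=np.array([base+s*n+.017*(np.cos(t)*l+np.sin(t)*u) for s in(.014,.046) for t in np.linspace(0,6.28,40)])
    h=cv2.convexHull(proj("side",P).astype(np.float32));m=cv2.moments(h);return np.array([m["m10"],m["m01"]])/m["m00"],cv2.contourArea(h)
for y in(-175,-172,-169,-166,-163):print(y,model(y))
print("ref start",model(35.5),len(blue(np.load("pics/side0.npz")["im"],(240,195,285,250))))
E
```

```text
time_s: 8.2
ee_pos: [0.5531, -0.1209, 0.1825]
orientation: [[-0.982, -0.189, 0.002], [-0.189, 0.982, -0.0], [-0.001, -0.001, -1.0]]
contact_force: [0.6, -0.6, 0.8]
finger_gap: 0.0573
grasp_force: 0.0
t 8.2 pos [ 0.5531 -0.1209  0.1825] yaw -169.08 q6 -120.3 F [ 0.6 -0.6  0.8] gap 0.0573
shift tx ty tz [0.0003 0.0006 0.0825] twist rad -0.0013
blue px 317 [343.776  217.3722]
-175 (array([335.4792, 224.593 ]), 383.7504537028726)
-172 (array([336.1138, 223.3302]), 382.0420666637365)
-169 (array([336.634 , 222.0426]), 380.35554336966015)
-166 (array([337.0584, 220.7518]), 378.64728589053266)
-163 (array([337.3771, 219.4518]), 376.3395750152413)
ref start (array([260.9402, 218.6217]), 377.11710261332337) 279
```

```bash
python3 - <<'E'
from h import *
im=np.load("pics/side2.npz")["im"].copy()
def pts(yaw,ax=(.627,-.107)):
    a=np.radians(yaw);f=np.array([np.cos(a),np.sin(a),0]);n=.5*f+np.array([0,0,.8660]);l=np.cross([0,0,1],f);u=np.cross(l,n)
    b=np.r_[ax,.075]+.06*f
    return [np.array([b+s*n+r*(np.cos(t)*l+np.sin(t)*u) for t in np.linspace(0,6.28,30)]) for s,r in((.014,.017),(.046,.017),(.064,.009))]+[np.array([[*ax,.118],b,b+.08*n])]
Z=5;y0,x0=170,270
big=cv2.resize(im[y0:y0+110,x0:x0+140],None,fx=Z,fy=Z,interpolation=cv2.INTER_CUBIC)
for P in pts(-169): cv2.polylines(big,[((proj("side",P)-[x0,y0]+.5)*Z).astype(np.int32)],False,(0,255,0),1)
cv2.imwrite("pics/s2.png",big)
E
```

```text
(no output)
```

View pics/s2.png

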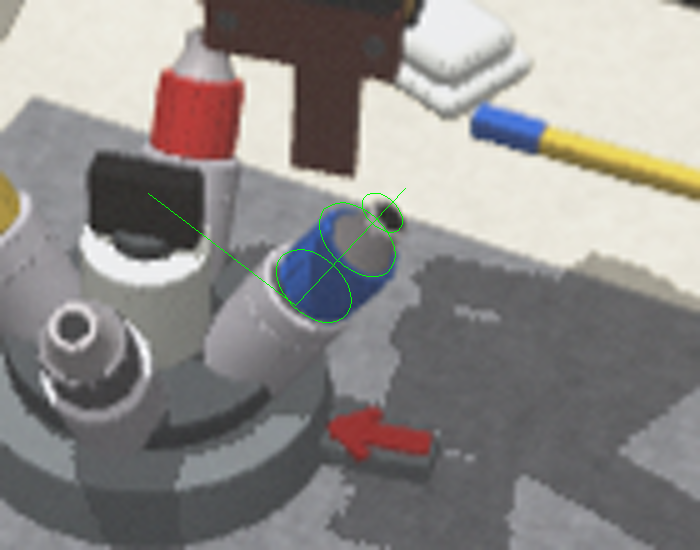

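The overlay of the blue nozzle model at yaw −169° matches the picture to about a pixel. The collar is near (333,223), and the arrow lies in the same plane. Descending now, pre-twisted for the first unscrewing stroke.

```bash
python3 -m handwheel '[{"tx":0,"ty":0,"tz":0.02,"twist":0.1},{"tx":0,"ty":0,"tz":0.03,"twist":0.1},{"tx":0,"ty":0,"tz":0.0325,"twist":0.1},{"tx":0,"ty":0,"tz":0,"twist":0},{"tx":0,"ty":0,"tz":0,"twist":0}]'; python3 -m handwheel '[{"tx":0,"ty":0,"tz":0,"twist":0},{"tx":0,"ty":0,"tz":0,"twist":0},{"tx":0,"ty":0,"tz":0,"twist":0}]' -1;  python3 -c "
from h import *;plan(.5529,-.1204,.100,191)"
```

```text
time_s: 8.88
ee_pos: [0.5536, -0.1207, 0.1004]
orientation: [[-0.994, 0.106, 0.001], [0.106, 0.994, -0.0], [-0.001, -0.0, -1.0]]
contact_force: [0.2, -0.5, 0.5]
finger_gap: 0.0568
grasp_force: 0.0
time_s: 9.25
ee_pos: [0.5527, -0.1207, 0.1004]
orientation: [[-0.994, 0.108, 0.001], [0.108, 0.994, -0.0], [-0.001, -0.0, -1.0]]
contact_force: [1.0, -0.0, 3.0]
finger_gap: 0.0358
grasp_force: 28.7
t 9.25 pos [ 0.5527 -0.1207  0.1004] yaw 173.78 q6 -103.1 F [ 1. -0.  3.] gap 0.0358
shift tx ty tz [-0.0001  0.0003  0.0004] twist rad -0.3005
```

```bash
python3 -m handwheel '[{"tx":0,"ty":0,"tz":0,"twist":-0.1},{"tx":0,"ty":0,"tz":0,"twist":-0.1},{"tx":0,"ty":0,"tz":0,"twist":-0.1}]';python3 -m handwheel '[{"tx":0,"ty":0,"tz":0,"twist":-0.1},{"tx":0,"ty":0,"tz":0,"twist":-0.1},{"tx":0,"ty":0,"tz":0,"twist":-0.1},{"tx":0,"ty":0,"tz":0,"twist":0}]'; python3 - <<'E'
from h import *
plan(.5529,-.1204,.100,191);print(state()["moment"])
im,d=get_image("side");np.savez("pics/side3.npz",im=im,d=d)
cv2.imwrite("pics/s3.png",cv2.resize(im[170:280,270:410],None,fx=5,fy=5,interpolation=cv2.INTER_CUBIC))
E
```

```text
time_s: 9.62
ee_pos: [0.5532, -0.1222, 0.1011]
orientation: [[-0.981, -0.194, 0.002], [-0.194, 0.981, -0.003], [-0.002, -0.003, -1.0]]
contact_force: [-1.0, -3.3, 4.3]
finger_gap: 0.0347
grasp_force: 29.1
time_s: 10.12
ee_pos: [0.5537, -0.1225, 0.1014]
orientation: [[-0.881, -0.473, 0.003], [-0.473, 0.881, -0.003], [-0.001, -0.004, -1.0]]
contact_force: [-1.8, -4.2, 9.4]
finger_gap: 0.0334
grasp_force: 30.0
t 10.12 pos [ 0.5537 -0.1225  0.1014] yaw -151.77 q6 -137.5 F [-1.8 -4.2  9.4] gap 0.0334
shift tx ty tz [-0.0003  0.0022  0.0014] twist rad 0.3007
[-0.79871136  0.08205812 -0.09952755]
```

View pics/s3.png

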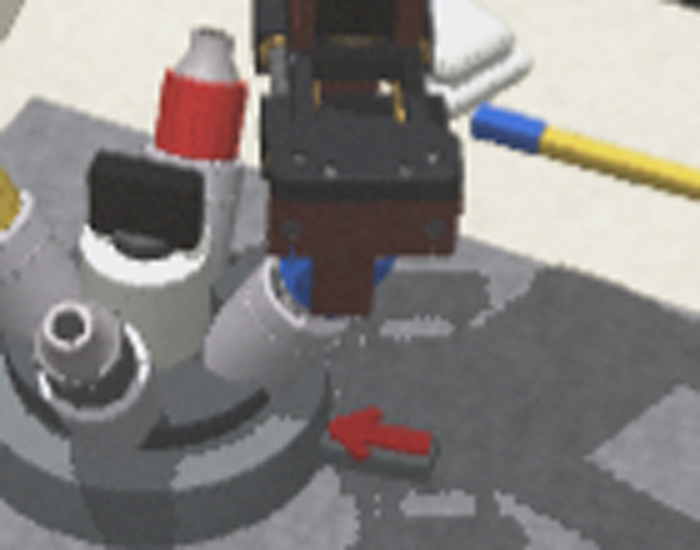

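The side view shows the gripper straddling the blue collar over the arrow, and the turret still in place. Second stroke.

```bash
python3 -m handwheel '[{"tx":0,"ty":0,"tz":0,"twist":0},{"tx":0,"ty":0,"tz":0,"twist":0},{"tx":0,"ty":0,"tz":0,"twist":0.15},{"tx":0,"ty":0,"tz":0,"twist":0.15},{"tx":0,"ty":0,"tz":0,"twist":0.15},{"tx":0,"ty":0,"tz":0,"twist":0.15},{"tx":0,"ty":0,"tz":0,"twist":0}]' 0.2; python3 -m handwheel '[{"tx":0,"ty":0,"tz":0,"twist":0},{"tx":0,"ty":0,"tz":0,"twist":0},{"tx":0,"ty":0,"tz":0,"twist":0}]' -1;python3 -m handwheel '[{"tx":0,"ty":0,"tz":0,"twist":-0.12},{"tx":0,"ty":0,"tz":0,"twist":-0.12},{"tx":0,"ty":0,"tz":0,"twist":-0.12},{"tx":0,"ty":0,"tz":0,"twist":-0.12},{"tx":0,"ty":0,"tz":0,"twist":-0.12},{"tx":0,"ty":0,"tz":0,"twist":0}]'; python3 - <<'E'
from h import *
plan(.5529,-.1204,.100,191);print(state()["moment"])
E
```

```text
time_s: 11.05
ee_pos: [0.552, -0.1203, 0.0994]
orientation: [[-0.994, 0.107, -0.001], [0.107, 0.994, 0.0], [0.001, 0.0, -1.0]]
contact_force: [0.0, 1.0, -0.2]
finger_gap: 0.0526
grasp_force: 0.0
time_s: 11.42
ee_pos: [0.5524, -0.1205, 0.0997]
orientation: [[-0.994, 0.108, 0.0], [0.108, 0.994, 0.0], [-0.0, 0.0, -1.0]]
contact_force: [1.1, 0.4, -0.7]
finger_gap: 0.0375
grasp_force: 27.9
time_s: 12.18
ee_pos: [0.553, -0.1224, 0.1012]
orientation: [[-0.881, -0.474, 0.002], [-0.474, 0.881, -0.003], [-0.0, -0.003, -1.0]]
contact_force: [-3.0, -4.0, 10.9]
finger_gap: 0.0339
grasp_force: 30.0
t 12.18 pos [ 0.553  -0.1224  0.1012] yaw -151.72 q6 -137.6 F [-3.  -4.  10.9] gap 0.0339
shift tx ty tz [-0.0008  0.0018  0.0012] twist rad 0.3016
[-0.88439029  0.3770772  -0.10325524]
```

```bash
python3 -m handwheel '[{"tx":0,"ty":0,"tz":0,"twist":0},{"tx":0,"ty":0,"tz":0,"twist":0},{"tx":0,"ty":0,"tz":0,"twist":0.15},{"tx":0,"ty":0,"tz":0,"twist":0.15},{"tx":0,"ty":0,"tz":0,"twist":0.15},{"tx":0,"ty":0,"tz":0,"twist":0.15},{"tx":0,"ty":0,"tz":0,"twist":0}]' 0.2; python3 -m handwheel '[{"tx":0,"ty":0,"tz":0,"twist":0},{"tx":0,"ty":0,"tz":0,"twist":0},{"tx":0,"ty":0,"tz":0,"twist":0}]' -1;python3 -m handwheel '[{"tx":0,"ty":0,"tz":0,"twist":-0.1},{"tx":0,"ty":0,"tz":0,"twist":-0.1},{"tx":0,"ty":0,"tz":0,"twist":-0.1},{"tx":0,"ty":0,"tz":0,"twist":0}]';  python3 -m handwheel '[{"tx":0.0015,"ty":0,"tz":-0.0026,"twist":0},{"tx":0.0015,"ty":0,"tz":-0.0026,"twist":0},{"tx":0,"ty":0,"tz":0,"twist":0}]'
```

```text
time_s: 13.05
ee_pos: [0.552, -0.1203, 0.0994]
orientation: [[-0.994, 0.107, -0.001], [0.107, 0.994, 0.0], [0.001, 0.0, -1.0]]
contact_force: [0.4, -0.7, -0.1]
finger_gap: 0.053
grasp_force: 0.0
time_s: 13.42
ee_pos: [0.5524, -0.1201, 0.0997]
orientation: [[-0.994, 0.108, 0.0], [0.108, 0.994, 0.001], [-0.0, 0.001, -1.0]]
contact_force: [1.7, 2.2, -0.4]
finger_gap: 0.0348
grasp_force: 28.5
time_s: 13.92
ee_pos: [0.5525, -0.1211, 0.1002]
orientation: [[-0.982, -0.19, 0.001], [-0.19, 0.982, -0.001], [-0.0, -0.001, -1.0]]
contact_force: [-0.3, -1.4, 4.6]
finger_gap: 0.0339
grasp_force: 29.2
time_s: 14.3
ee_pos: [0.5495, -0.1206, 0.1037]
orientation: [[-0.982, -0.189, 0.0], [-0.189, 0.982, 0.001], [-0.0, 0.001, -1.0]]
contact_force: [5.5, 0.3, -11.6]
finger_gap: 0.0333
grasp_force: 29.9
```

```bash
python3 -m handwheel '[{"tx":0,"ty":0,"tz":0,"twist":-0.1},{"tx":0,"ty":0,"tz":0,"twist":0}]';  python3 -m handwheel '[{"tx":0,"ty":0,"tz":0,"twist":-0.1},{"tx":0,"ty":0,"tz":0,"twist":0}]';  python3 -m handwheel '[{"tx":0,"ty":0,"tz":0,"twist":-0.1},{"tx":0,"ty":0,"tz":0,"twist":0}]'; python3 - <<'E'
from h import *
print(state()["moment"])
im,d=get_image("side");np.savez("pics/side4.npz",im=im,d=d)
cv2.imwrite("pics/s4.png",cv2.resize(im[170:280,270:410],None,fx=5,fy=5,interpolation=cv2.INTER_CUBIC))
E
```

```text
time_s: 14.55
ee_pos: [0.5502, -0.1216, 0.1051]
orientation: [[-0.958, -0.286, 0.002], [-0.286, 0.958, -0.001], [-0.001, -0.001, -1.0]]
contact_force: [3.5, -1.3, -1.3]
finger_gap: 0.0336
grasp_force: 29.9
time_s: 14.8
ee_pos: [0.55, -0.1216, 0.1053]
orientation: [[-0.926, -0.379, 0.001], [-0.379, 0.926, -0.001], [-0.001, -0.001, -1.0]]
contact_force: [3.3, -2.0, -0.9]
finger_gap: 0.0334
grasp_force: 29.9
time_s: 15.05
ee_pos: [0.5499, -0.1215, 0.1053]
orientation: [[-0.884, -0.468, 0.001], [-0.468, 0.884, -0.001], [-0.001, -0.001, -1.0]]
contact_force: [3.0, -1.4, 0.8]
finger_gap: 0.0337
grasp_force: 29.9
[-0.34366167 -0.7138705  -0.07345563]
```

View pics/s4.png

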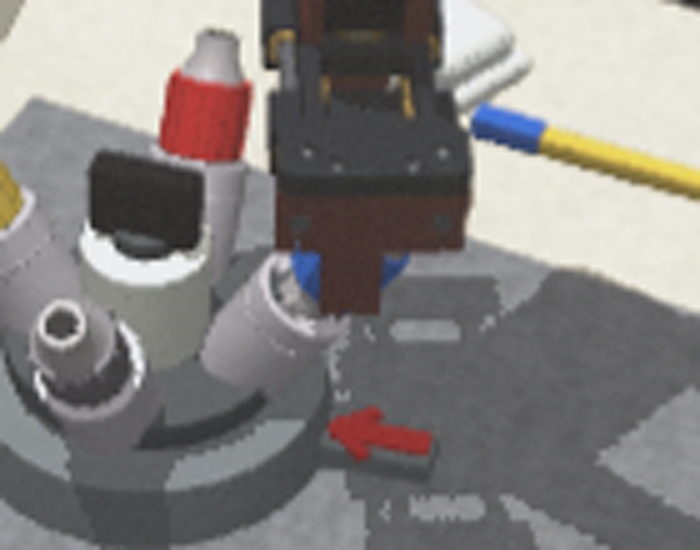

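```bash
python3 -m handwheel '[{"tx":0.0024,"ty":0.0007,"tz":-0.0043,"twist":0},{"tx":0.0024,"ty":0.0007,"tz":-0.0043,"twist":0},{"tx":0,"ty":0,"tz":0,"twist":0}]'; python3 - <<'E'
from h import *
print(state()["moment"])
E
```

```text
time_s: 15.48
ee_pos: [0.543, -0.1216, 0.1135]
orientation: [[-0.882, -0.471, -0.002], [-0.471, 0.882, 0.001], [0.001, 0.002, -1.0]]
contact_force: [-0.1, -0.4, -1.3]
finger_gap: 0.0333
grasp_force: 29.9
[ 0.05124576 -0.11389115 -0.03038943]
```

```bash
python3 -m handwheel '[{"tx":0.0048,"ty":0.0015,"tz":-0.0087,"twist":0},{"tx":0.0048,"ty":0.0015,"tz":-0.0087,"twist":0},{"tx":0.0048,"ty":0.0015,"tz":-0.0087,"twist":0},{"tx":0.0048,"ty":0.0015,"tz":-0.0087,"twist":0},{"tx":0,"ty":0,"tz":-0.02,"twist":0},{"tx":0,"ty":0,"tz":-0.03,"twist":0},{"tx":0,"ty":0,"tz":0,"twist":0}]'; python3 - <<'E'
from h import *
im,d=get_image("side");np.savez("pics/side5.npz",im=im,d=d)
Z=5;y0,x0=130,260
big=cv2.resize(im[y0:y0+120,x0:x0+150],None,fx=Z,fy=Z,interpolation=cv2.INTER_CUBIC)
cv2.imwrite("pics/s5.png",big)
E
```

```text
time_s: 16.35
ee_pos: [0.5262, -0.1266, 0.2007]
orientation: [[-0.882, -0.472, 0.005], [-0.472, 0.882, -0.002], [-0.003, -0.004, -1.0]]
contact_force: [-0.4, -0.1, -0.4]
finger_gap: 0.0333
grasp_force: 29.9
```

View pics/s5.png

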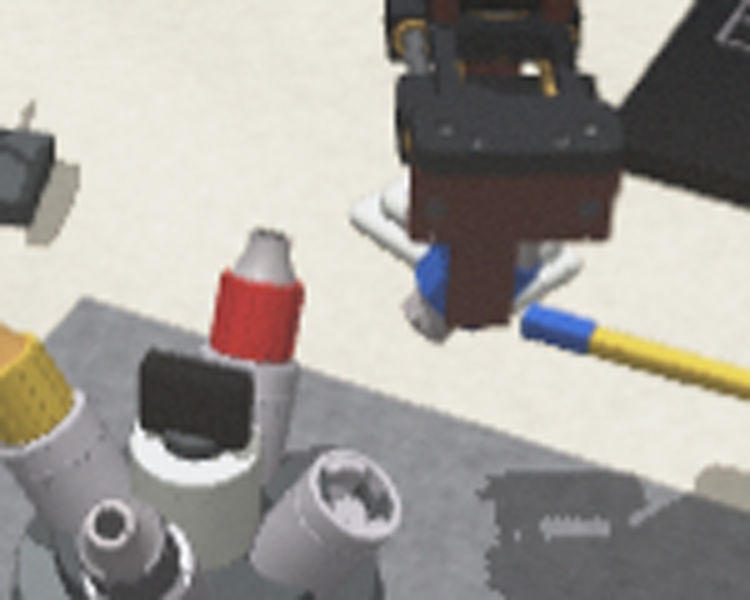

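The nozzle is out: it hangs in the gripper, leaning, and the socket at the front is empty. Now I check numerically how far the turret turned during the unscrewing.

```bash
python3 - <<'E'
from h import *
def mk(im,lo,hi,box):
    h=cv2.cvtColor(im,cv2.COLOR_BGR2HSV).astype(int);hh=h[...,0];hh=np.where(hh<12,hh+180,hh) if hi>180 else hh
    m=(hh>=lo)&(hh<=hi)&(h[...,1]>120)&(h[...,2]>60);k=np.zeros_like(m);k[box[1]:box[3],box[0]:box[2]]=1
    return np.argwhere(m&k)[:,::-1]
def P(yaw,s=.032,ax=(.627,-.107)):
    a=np.radians(yaw);f=np.array([np.cos(a),np.sin(a),0]);return proj("side",np.r_[ax,.075]+(.06+s*.5)*f+[0,0,s*.866])[0]
for i in(2,3,4,5):
    im=np.load(f"pics/side{i}.npz")["im"]
    r=mk(im,172,190,(295,180,325,205));y=mk(im,15,32,(255,175,280,230))
    print(i,"red",len(r),r.mean(0),"yel",len(y),y.mean(0))
for dy in(0,2,4): print(dy,P(-79+dy)-P(-79),P(11+dy)-P(11))
im=np.load("pics/side5.npz")["im"]; 
E
```

```text
2 red 249 [308.69076305 193.1686747 ] yel 328 [262.52439024 207.71341463]
3 red 249 [309.53012048 193.31325301] yel 333 [262.70570571 207.11411411]
4 red 248 [310.39919355 193.51612903] yel 334 [262.84431138 206.40718563]
5 red 245 [310.55510204 193.52244898] yel 337 [262.97329377 206.15430267]
0 [0. 0.] [0. 0.]
2 [-1.25238148 -0.21192698] [-0.42213353  0.83234127]
4 [-2.51457198 -0.39651761] [-0.80077807  1.67496071]
```

```bash
python3 -m handwheel '[{"tx":-0.011,"ty":0.0234,"tz":0,"twist":0},{"tx":-0.0227,"ty":0.0468,"tz":0,"twist":0},{"tx":-0.0227,"ty":0.0468,"tz":0,"twist":0},{"tx":-0.0227,"ty":0.0468,"tz":0,"twist":0},{"tx":-0.0227,"ty":0.0468,"tz":0,"twist":0},{"tx":-0.0227,"ty":0.0468,"tz":0,"twist":0},{"tx":-0.0227,"ty":0.0468,"tz":0,"twist":0},{"tx":-0.0227,"ty":0.0468,"tz":0,"twist":0},{"tx":-0.0117,"ty":0.0234,"tz":0,"twist":0}]'; python3 -m handwheel '[{"tx":0,"ty":0,"tz":0,"twist":-0.15},{"tx":0,"ty":0,"tz":0.01,"twist":-0.15},{"tx":0,"ty":0,"tz":0.02,"twist":-0.15},{"tx":0,"ty":0,"tz":0.02,"twist":-0.15},{"tx":0,"ty":0,"tz":0.02,"twist":-0.15},{"tx":0,"ty":0,"tz":0.01,"twist":-0.15},{"tx":0,"ty":0,"tz":0,"twist":0},{"tx":0,"ty":0,"tz":0,"twist":0}]'; python3 - <<'E'
from h import *
np.set_printoptions(precision=4,suppress=True)
plan(.5098,.2892,.043,-100.3)
s=state();R=s["orientation"];p=s["ee_pos"]
for c in("top","side"):
    im,d=get_image(c);np.savez(f"pics/{c}6.npz",im=im,d=d);X,u,v=cloud(c,d)
    L=(X-p)@R; hs=cv2.cvtColor(im,cv2.COLOR_BGR2HSV)[v,u].astype(int)
    k=(abs(L[:,0])<.05)&(abs(L[:,1])<.016)&(abs(L[:,2]-.01)<.05)
    b=k&(hs[:,0]>100)&(hs[:,0]<130)&(hs[:,1]>110);print(c,"blue",b.sum(),L[b].mean(0) if b.any() else "", L[b].min(0) if b.any() else "",L[b].max(0) if b.any() else "")
    g=k&~b&(L[:,2]>.010);print("low",g.sum(),np.percentile(L[g],[2,50,98],axis=0) if g.any() else "")
    print("deepest",L[k][:,2].max() if k.any() else "")
    if c=="side":
        q=proj(c,p)[0].astype(int);cv2.imwrite("pics/s6.png",cv2.resize(im[max(0,q[1]-60):q[1]+60,q[0]-75:q[0]+75],None,fx=5,fy=5,interpolation=cv2.INTER_CUBIC))
E
```

```text
time_s: 17.52
ee_pos: [0.5069, 0.2921, 0.1967]
orientation: [[-0.881, -0.473, -0.002], [-0.473, 0.881, -0.0], [0.002, 0.001, -1.0]]
contact_force: [-0.3, -1.1, -0.8]
finger_gap: 0.0336
grasp_force: 29.9
time_s: 18.52
ee_pos: [0.508, 0.2898, 0.118]
orientation: [[-0.181, -0.983, -0.001], [-0.983, 0.181, -0.0], [0.0, 0.001, -1.0]]
contact_force: [0.5, 0.1, -0.6]
finger_gap: 0.0337
grasp_force: 29.9
t 18.52 pos [0.508  0.2898 0.118 ] yaw -100.45 q6 -146.6 F [ 0.5  0.1 -0.6] gap 0.0337
shift tx ty tz [ 0.0002 -0.0019  0.075 ] twist rad -0.0027
top blue 47 [ 0.0056  0.0003 -0.0097] [-0.0164 -0.0158 -0.0186] [0.0243 0.0159 0.0007]
low 0 
deepest 0.0023670868973034954
side blue 237 [-0.0132  0.003  -0.0045] [-0.0209 -0.0157 -0.0155] [-0.0067  0.0158  0.0088]
low 85 [[-0.024  -0.0074  0.0103]
 [-0.0198  0.0048  0.0146]
 [-0.0116  0.0113  0.0215]]
deepest 0.024018742505297938
```

```bash
python3 -m handwheel '[{"tx":0,"ty":-0.0019,"tz":0.025,"twist":0},{"tx":0,"ty":0,"tz":0.03,"twist":0},{"tx":0,"ty":0,"tz":0.02,"twist":0},{"tx":0,"ty":0,"tz":0,"twist":0}]'; python3 -m handwheel '[{"tx":-0.006,"ty":0,"tz":0,"twist":0},{"tx":-0.006,"ty":0,"tz":0,"twist":0},{"tx":-0.004,"ty":0,"tz":0,"twist":0},{"tx":0,"ty":0,"tz":0,"twist":0}]';python3 -m handwheel '[{"tx":-0.003,"ty":0,"tz":0,"twist":0},{"tx":-0.003,"ty":0,"tz":0,"twist":0},{"tx":0,"ty":0,"tz":0,"twist":0}]';  python3 - <<'E'
from h import *
plan(.5098+.0275*.179,.2892+.0275*.984,.036,-100.3);print(state()["moment"])
E
```

```text
time_s: 19.12
ee_pos: [0.5091, 0.2891, 0.0424]
orientation: [[-0.18, -0.984, -0.002], [-0.984, 0.18, -0.001], [0.001, 0.002, -1.0]]
contact_force: [-0.9, 0.3, 0.0]
finger_gap: 0.0336
grasp_force: 29.9
time_s: 19.62
ee_pos: [0.5133, 0.3059, 0.0438]
orientation: [[-0.178, -0.984, 0.001], [-0.984, 0.178, 0.001], [-0.001, -0.001, -1.0]]
contact_force: [-0.5, -0.7, -2.0]
finger_gap: 0.0335
grasp_force: 29.9
time_s: 20.0
ee_pos: [0.5141, 0.3114, 0.0433]
orientation: [[-0.179, -0.984, 0.0], [-0.984, 0.179, 0.0], [-0.0, -0.0, -1.0]]
contact_force: [0.5, 0.2, -1.5]
finger_gap: 0.033
grasp_force: 29.9
t 20.0 pos [0.5141 0.3114 0.0433] yaw -100.29 q6 -145.1 F [ 0.5  0.2 -1.5] gap 0.033
shift tx ty tz [-0.0049  0.0003  0.0073] twist rad 0.0003
[ 0.0539647  -0.07621356 -0.00712453]
```

```bash
python3 -m handwheel '[{"tx":-0.0025,"ty":0,"tz":0,"twist":0},{"tx":0,"ty":0,"tz":0,"twist":0}]';python3 -m handwheel '[{"tx":-0.0025,"ty":0,"tz":0,"twist":0},{"tx":0,"ty":0,"tz":0,"twist":0}]';  python3 - <<'E'
from h import *
np.set_printoptions(precision=4,suppress=True)
s=state();R=s["orientation"];p=s["ee_pos"]
for c in("top","side"):
    im,d=get_image(c);np.savez(f"pics/{c}7.npz",im=im,d=d);X,u,v=cloud(c,d)
q=proj("side",p)[0].astype(int);print(q)
cv2.imwrite("pics/s7.png",cv2.resize(im[q[1]-60:q[1]+60,q[0]-75:q[0]+75],None,fx=5,fy=5,interpolation=cv2.INTER_CUBIC))
E
```

```text
time_s: 20.25
ee_pos: [0.5145, 0.3138, 0.0433]
orientation: [[-0.179, -0.984, 0.0], [-0.984, 0.179, 0.0], [-0.0, -0.0, -1.0]]
contact_force: [-0.0, -0.3, -0.6]
finger_gap: 0.0335
grasp_force: 29.9
time_s: 20.5
ee_pos: [0.515, 0.3163, 0.0433]
orientation: [[-0.179, -0.984, 0.0], [-0.984, 0.179, 0.0], [-0.0, -0.0, -1.0]]
contact_force: [-0.4, -0.1, -0.5]
finger_gap: 0.0335
grasp_force: 29.9
[235 432]
```

View pics/s7.png

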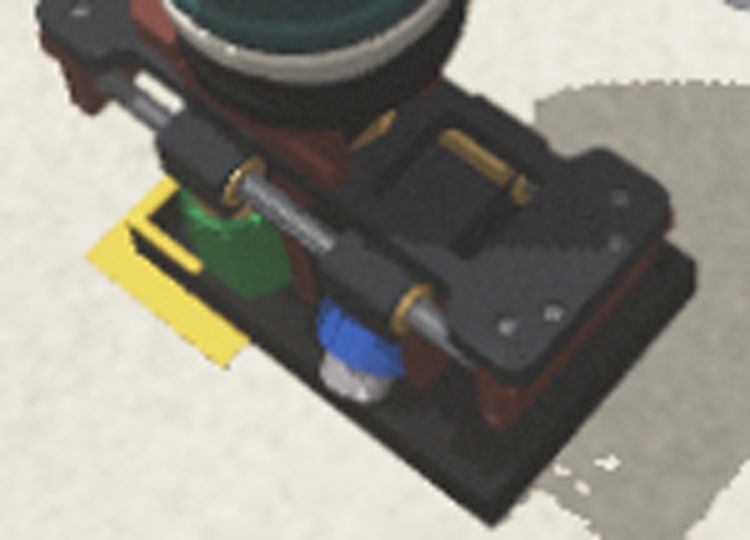

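The picture shows the blue nozzle's shank at about (355,385) in the crop, fully visible over the left tray wall. So it sits higher in the gripper than I assumed. I'll fit its pose in the hand from the depth.

```bash
python3 - <<'E'
from h import *
from scipy.optimize import least_squares
np.set_printoptions(precision=4,suppress=True)
poses={6:([.508,.2898,.118],-100.45),7:([.515,.3163,.0433],-100.3)}
for i,(p,yaw) in poses.items():
    z=np.load(f"pics/side{i}.npz");im,d=z["im"],z["d"];X,u,v=cloud("side",d);a=np.radians(yaw)
    R=np.array([[np.cos(a),np.sin(a),0],[np.sin(a),-np.cos(a),0],[0,0,-1]]);L=(X-p-0*X)@R
    hs=cv2.cvtColor(im,cv2.COLOR_BGR2HSV)[v,u].astype(int)
    k=(abs(L[:,0]+.01)<.03)&(abs(L[:,1])<.016)&(abs(L[:,2]-.01)<.04)
    b=k&(hs[:,0]>100)&(hs[:,0]<130)&(hs[:,1]>110)
    g=k&(hs[:,1]<60)&(hs[:,2]>90)&(L[:,2]>-.005)
    print(i,b.sum(),g.sum(),"shank",np.percentile(L[g],[2,50,98],axis=0).tolist())
    def res(q):
        x0,t,y0=q;n=np.array([np.sin(t),0,-np.cos(t)])  # toward tip
        def r(P):
            w=P-[x0,y0,0];return np.linalg.norm(w-np.outer(w@n,n),axis=1)
        return np.r_[r(L[b])-.017,(r(L[g])-.011)]
    s=least_squares(res,[0,.5,0],loss="soft_l1",f_scale=.001);x0,t,y0=s.x;n=np.array([np.sin(t),0,-np.cos(t)])
    sb=(L[b]-[x0,y0,0])@n;sg=(L[g]-[x0,y0,0])@n
    print(" axis x at tcp z",x0,"tilt",np.degrees(t),"y0",y0,"rms",np.sqrt(np.mean(s.fun**2)),"blue s",np.percentile(sb,[1,50,99]),"shank s",np.percentile(sg,[1,50,99]))
E
```

```text
6 237 85 shank [[-0.023976567353800268, -0.007353562588299324, 0.008326427960698605], [-0.019810593737624844, 0.00414113303085832, 0.013728473302929117], [-0.01261354290069691, 0.01130659799671328, 0.019492790680946035]]
 axis x at tcp z 0.0015467222765589992 tilt 36.267923706497044 y0 -2.3974575513631696e-05 rms 0.0011673517362178008 blue s [-0.015  -0.0056  0.0056] shank s [-0.0289 -0.0235 -0.018 ]
7 138 328 shank [[-0.03957972698165494, -0.014935783595360004, 0.01095102264574366], [-0.0272465778727553, 0.0020477448413935605, 0.043332622159878126], [-0.015883504885686003, 0.014787720442423526, 0.046539549247859094]]
 axis x at tcp z 0.001782671229352705 tilt 34.720826413828014 y0 0.0006110812066086056 rms 0.0032860887061828834 blue s [-0.0144 -0.0081 -0.0002] shank s [-0.0608 -0.0525 -0.0162]
```

```bash
python3 -m handwheel '[{"tx":0.009,"ty":0,"tz":0,"twist":0},{"tx":0.008,"ty":0,"tz":0,"twist":0},{"tx":0,"ty":0,"tz":0.006,"twist":0},{"tx":-0.004,"ty":0,"tz":0,"twist":0},{"tx":-0.004,"ty":0,"tz":0,"twist":0},{"tx":0,"ty":0,"tz":0,"twist":0}]'; python3 -m handwheel '[{"tx":-0.002,"ty":0,"tz":0,"twist":0},{"tx":-0.002,"ty":0,"tz":0,"twist":0},{"tx":0,"ty":0,"tz":0,"twist":0}]'; python3 -m handwheel '[{"tx":-0.002,"ty":0,"tz":0,"twist":0},{"tx":-0.002,"ty":0,"tz":0,"twist":0},{"tx":0,"ty":0,"tz":0,"twist":0}]'; python3 -c "
from h import *;plan(.5098+.0326*.179,.2892+.0326*.984,.034,-100.3);print(state()['moment'])"
```

```text
time_s: 21.35
ee_pos: [0.5136, 0.3079, 0.0374]
orientation: [[-0.178, -0.984, 0.001], [-0.984, 0.178, 0.0], [-0.001, -0.0, -1.0]]
contact_force: [-0.7, 0.1, -1.1]
finger_gap: 0.0338
grasp_force: 29.9
time_s: 21.72
ee_pos: [0.5136, 0.3101, 0.0373]
orientation: [[-0.178, -0.984, -0.001], [-0.984, 0.178, -0.002], [0.002, 0.001, -1.0]]
contact_force: [0.0, -5.5, 1.4]
finger_gap: 0.0333
grasp_force: 29.8
time_s: 22.1
ee_pos: [0.5137, 0.3108, 0.0373]
orientation: [[-0.177, -0.984, -0.003], [-0.984, 0.177, -0.007], [0.007, 0.001, -1.0]]
contact_force: [0.1, -16.0, 7.3]
finger_gap: 0.0335
grasp_force: 29.8
t 22.1 pos [0.5137 0.3108 0.0373] yaw -100.18 q6 -144.8 F [  0.1 -16.    7.3] gap 0.0335
shift tx ty tz [-0.0106 -0.0001  0.0032] twist rad 0.0021
[-2.8821805  -0.12488015 -0.04355573]
```

```bash
python3 -m handwheel '[{"tx":-0.002,"ty":0,"tz":0,"twist":0},{"tx":0,"ty":0,"tz":0,"twist":0}]'; python3 -m handwheel '[{"tx":-0.002,"ty":0,"tz":0,"twist":0},{"tx":0,"ty":0,"tz":0,"twist":0}]'; python3 -m handwheel '[{"tx":-0.002,"ty":0,"tz":0,"twist":0},{"tx":0,"ty":0,"tz":0,"twist":0}]'
```

```text
time_s: 22.35
ee_pos: [0.5135, 0.3113, 0.0373]
orientation: [[-0.176, -0.984, -0.004], [-0.984, 0.176, -0.009], [0.01, 0.002, -1.0]]
contact_force: [-0.3, -20.7, 10.2]
finger_gap: 0.0338
grasp_force: 29.9
time_s: 22.6
ee_pos: [0.5134, 0.3119, 0.0374]
orientation: [[-0.176, -0.984, -0.005], [-0.984, 0.176, -0.012], [0.012, 0.003, -1.0]]
contact_force: [-0.1, -25.6, 12.9]
finger_gap: 0.0334
grasp_force: 30.0
time_s: 22.85
ee_pos: [0.5135, 0.3127, 0.0375]
orientation: [[-0.175, -0.984, -0.005], [-0.984, 0.175, -0.013], [0.014, 0.003, -1.0]]
contact_force: [-0.4, -30.2, 15.7]
finger_gap: 0.0335
grasp_force: 30.0
```

```bash
python3 -m handwheel '[{"tx":0,"ty":0,"tz":-0.002,"twist":0},{"tx":0,"ty":0,"tz":-0.002,"twist":0},{"tx":0,"ty":0,"tz":0,"twist":0}]'; python3 -m handwheel '[{"tx":0,"ty":0,"tz":-0.002,"twist":0},{"tx":0,"ty":0,"tz":-0.002,"twist":0},{"tx":0,"ty":0,"tz":0,"twist":0}]'; python3 -c "
from h import *;print(state()['moment'])"
```

```text
time_s: 23.22
ee_pos: [0.5134, 0.3168, 0.0413]
orientation: [[-0.177, -0.984, -0.005], [-0.984, 0.178, -0.007], [0.008, 0.004, -1.0]]
contact_force: [-3.2, -14.5, 10.0]
finger_gap: 0.0331
grasp_force: 30.0
time_s: 23.6
ee_pos: [0.5161, 0.3213, 0.0456]
orientation: [[-0.179, -0.984, 0.001], [-0.984, 0.179, 0.001], [-0.001, -0.0, -1.0]]
contact_force: [0.2, -2.0, 1.7]
finger_gap: 0.0337
grasp_force: 30.0
[-0.15920737 -0.02386357 -0.01177853]
```

```bash
cat >> h.py <<'E'
from scipy.optimize import least_squares
def inhand(tag):
    st=state();p=st["ee_pos"];R=st["orientation"];im,d=get_image("side");np.savez(f"pics/side{tag}.npz",im=im,d=d);X,u,v=cloud("side",d);L=(X-p)@R
    hs=cv2.cvtColor(im,cv2.COLOR_BGR2HSV)[v,u].astype(int);w=X[:,2]
    k=(abs(L[:,0]+.01)<.03)&(abs(L[:,1])<.016)&(abs(L[:,2]-.01)<.04)
    b=k&(hs[:,0]>100)&(hs[:,0]<130)&(hs[:,1]>110);g=k&(hs[:,1]<60)&(hs[:,2]>90)&(L[:,2]>-.005)&(w>.006)
    def f(q,full=0):
        n=np.array([np.sin(q[1]),0,-np.cos(q[1])]);o=[]
        for P,r in((L[b],.017),(L[g],.011)):
            c=P-[q[0],0,0];o.append((c@n,np.linalg.norm(c-np.outer(c@n,n),axis=1)-r))
        return o if full else np.r_[o[0][1],o[1][1]]
    s=least_squares(f,[0,.3],loss="soft_l1",f_scale=.001);o=f(s.x,1)
    print("n",b.sum(),g.sum(),"x0",round(s.x[0],4),"tilt",round(np.degrees(s.x[1]),1),"rms",round(np.sqrt(np.mean(s.fun**2)),4),"blue s",np.percentile(o[0][0],[1,50,99]).round(4),"shank s",np.percentile(o[1][0],[1,50,99]).round(4) if g.sum() else "")
E
python3 - <<'E'
from h import *
plan(.5098+.0326*.179,.2892+.0326*.984,.034,-100.3);inhand(8)
E
```

```text
t 23.6 pos [0.5161 0.3213 0.0456] yaw -100.29 q6 -144.3 F [ 0.2 -2.   1.7] gap 0.0337
shift tx ty tz [0.0001 0.0004 0.0116] twist rad 0.0002
n 121 74 x0 0.0028 tilt 35.8 rms 0.0014 blue s [-0.016  -0.0093 -0.0017] shank s [-0.03   -0.0248 -0.0194]
```

```bash
python3 -m handwheel '[{"tx":0.01,"ty":0,"tz":0,"twist":0},{"tx":0.01,"ty":0,"tz":0,"twist":0},{"tx":0,"ty":0,"tz":0.0095,"twist":0},{"tx":0,"ty":0,"tz":0,"twist":0}]'; python3 -m handwheel '[{"tx":0,"ty":0,"tz":0.0015,"twist":0},{"tx":0,"ty":0,"tz":0,"twist":0}]'; python3 -m handwheel '[{"tx":0,"ty":0,"tz":0.0015,"twist":0},{"tx":0,"ty":0,"tz":0,"twist":0}]'
```

```text
time_s: 24.15
ee_pos: [0.5116, 0.3009, 0.0348]
orientation: [[-0.179, -0.984, -0.002], [-0.984, 0.179, -0.0], [0.001, 0.001, -1.0]]
contact_force: [0.5, 1.0, -0.7]
finger_gap: 0.0332
grasp_force: 30.0
time_s: 24.4
ee_pos: [0.5123, 0.3015, 0.0342]
orientation: [[-0.178, -0.984, 0.0], [-0.984, 0.178, 0.0], [-0.0, 0.0, -1.0]]
contact_force: [0.0, -1.0, -0.8]
finger_gap: 0.0338
grasp_force: 30.0
time_s: 24.65
ee_pos: [0.5124, 0.3015, 0.0333]
orientation: [[-0.178, -0.984, 0.0], [-0.984, 0.178, 0.0], [-0.0, -0.0, -1.0]]
contact_force: [-1.6, 0.2, 3.9]
finger_gap: 0.0336
grasp_force: 30.0
```

```bash
python3 -m handwheel '[{"tx":-0.004,"ty":0,"tz":-0.001,"twist":0},{"tx":-0.005,"ty":0,"tz":0,"twist":0},{"tx":-0.002,"ty":0,"tz":0,"twist":0},{"tx":0,"ty":0,"tz":0,"twist":0}]'; python3 -m handwheel '[{"tx":-0.002,"ty":0,"tz":-0.002,"twist":0},{"tx":0,"ty":0,"tz":0,"twist":0}]';  python3 -m handwheel '[{"tx":-0.002,"ty":0,"tz":-0.002,"twist":0},{"tx":0,"ty":0,"tz":0,"twist":0}]';python3 -m handwheel '[{"tx":-0.002,"ty":0,"tz":-0.002,"twist":0},{"tx":0,"ty":0,"tz":0,"twist":0}]'; python3 -c "
from h import *;inhand(9)"
```

```text
time_s: 25.15
ee_pos: [0.514, 0.311, 0.0338]
orientation: [[-0.178, -0.984, -0.001], [-0.984, 0.178, -0.002], [0.003, 0.0, -1.0]]
contact_force: [0.7, -5.9, 4.7]
finger_gap: 0.0334
grasp_force: 30.0
time_s: 25.4
ee_pos: [0.5136, 0.3119, 0.035]
orientation: [[-0.177, -0.984, -0.002], [-0.984, 0.178, -0.004], [0.004, 0.002, -1.0]]
contact_force: [0.8, -8.0, -0.3]
finger_gap: 0.0338
grasp_force: 30.0
time_s: 25.65
ee_pos: [0.5133, 0.3137, 0.0366]
orientation: [[-0.177, -0.984, -0.004], [-0.984, 0.177, -0.005], [0.005, 0.003, -1.0]]
contact_force: [0.8, -8.4, -3.3]
finger_gap: 0.0338
grasp_force: 30.0
time_s: 25.9
ee_pos: [0.5134, 0.3157, 0.0385]
orientation: [[-0.178, -0.984, -0.004], [-0.984, 0.178, -0.005], [0.005, 0.003, -1.0]]
contact_force: [0.0, -7.9, -2.2]
finger_gap: 0.0331
grasp_force: 30.0
n 83 55 x0 0.0054 tilt 28.8 rms 0.0016 blue s [-0.0153 -0.0098 -0.0037] shank s [-0.0332 -0.0244 -0.0148]
```

```bash
python3 -m handwheel '[{"tx":-0.002,"ty":0,"tz":-0.0018,"twist":0},{"tx":-0.002,"ty":0,"tz":-0.0016,"twist":0},{"tx":0,"ty":0,"tz":0,"twist":0}]';  python3 -m handwheel '[{"tx":-0.002,"ty":0,"tz":-0.0013,"twist":0},{"tx":-0.002,"ty":0,"tz":-0.001,"twist":0},{"tx":0,"ty":0,"tz":0,"twist":0}]'; python3 -c "
from h import *;inhand(10)"
```

```text
time_s: 26.32
ee_pos: [0.514, 0.32, 0.0419]
orientation: [[-0.178, -0.984, -0.004], [-0.984, 0.178, -0.004], [0.005, 0.003, -1.0]]
contact_force: [-0.8, -6.3, -2.6]
finger_gap: 0.0332
grasp_force: 30.0
time_s: 26.7
ee_pos: [0.5147, 0.3242, 0.0441]
orientation: [[-0.178, -0.984, -0.004], [-0.984, 0.178, -0.004], [0.004, 0.003, -1.0]]
contact_force: [-0.5, -5.3, -3.2]
finger_gap: 0.033
grasp_force: 30.0
n 22 28 x0 0.0093 tilt 17.1 rms 0.002 blue s [-0.0171 -0.0121 -0.0089] shank s [-0.0303 -0.0262 -0.0138]
```

```bash
python3 -m handwheel '[{"tx":-0.002,"ty":0,"tz":-0.0008,"twist":0},{"tx":-0.002,"ty":0,"tz":-0.0006,"twist":0},{"tx":0,"ty":0,"tz":0,"twist":0}]'; python3 -c "
from h import *;inhand(11)
im=np.load('pics/side11.npz')['im'];q=proj('side',state()['ee_pos'])[0].astype(int)
cv2.imwrite('pics/s11.png',cv2.resize(im[q[1]-60:min(480,q[1]+60),q[0]-75:q[0]+75],None,fx=5,fy=5,interpolation=cv2.INTER_CUBIC))"
```

```text
time_s: 27.12
ee_pos: [0.5155, 0.328, 0.0455]
orientation: [[-0.178, -0.984, -0.004], [-0.984, 0.178, -0.004], [0.005, 0.003, -1.0]]
contact_force: [-0.5, -6.1, -2.8]
finger_gap: 0.0327
grasp_force: 30.0
n 1 13 x0 -0.0236 tilt -19.7 rms 0.0017 blue s [-0.0152 -0.0152 -0.0152] shank s [-0.0318 -0.0289 -0.0193]
```

```bash
python3 -m handwheel '[{"tx":0.01,"ty":0,"tz":0,"twist":0},{"tx":0,"ty":0,"tz":-0.03,"twist":0},{"tx":0,"ty":0,"tz":-0.04,"twist":0},{"tx":0,"ty":0,"tz":0,"twist":0},{"tx":0,"ty":0,"tz":0,"twist":0}]'; python3 -c "
from h import *;inhand(12)
im=np.load('pics/side12.npz')['im'];q=proj('side',state()['ee_pos'])[0].astype(int)
cv2.imwrite('pics/s12.png',cv2.resize(im[q[1]-60:min(480,q[1]+60),q[0]-75:q[0]+75],None,fx=5,fy=5,interpolation=cv2.INTER_CUBIC))"
```

```text
time_s: 27.8
ee_pos: [0.5154, 0.3199, 0.1166]
orientation: [[-0.179, -0.984, -0.0], [-0.984, 0.179, 0.0], [-0.0, 0.0, -1.0]]
contact_force: [-0.5, -0.0, -1.1]
finger_gap: 0.0327
grasp_force: 30.0
n 44 30 x0 0.0125 tilt 18.1 rms 0.0013 blue s [-0.0164 -0.0121 -0.008 ] shank s [-0.0313 -0.027  -0.0229]
```

```bash
python3 - <<'E'
from h import *
np.set_printoptions(precision=4,suppress=True)
a=np.radians(-100.3);R=np.array([[np.cos(a),np.sin(a),0],[np.sin(a),-np.cos(a),0],[0,0,-1]])
from scipy.optimize import minimize
for i,p in((6,[.508,.2898,.118]),(8,[.5161,.3213,.0456]),(12,[.5154,.3199,.1166])):
    z=np.load(f"pics/side{i}.npz");im,d=z["im"],z["d"];X,u,v=cloud("side",d);L=(X-p)@R
    hs=cv2.cvtColor(im,cv2.COLOR_BGR2HSV)[v,u].astype(int)
    k=(abs(L[:,0])<.035)&(abs(L[:,1])<.02)&(abs(L[:,2]-.01)<.04)&(X[:,2]>.01)
    b=k&(hs[:,0]>100)&(hs[:,0]<130)&(hs[:,1]>110);g=k&(hs[:,1]<60)&(hs[:,2]>70)&(L[:,2]>0)
    ub=np.c_[u,v][b];ug=np.c_[u,v][g]
    print(i,"blue",b.sum(),L[b].mean(0),"uv",ub.mean(0),"| shank",g.sum(),L[g].mean(0),np.percentile(L[g],[3,97],axis=0).ravel(),"uv",ug.mean(0))
    def model(t,px=.0036,pz=-.003,sp=.033,s0=0,s1=.014,r=.011):
        n=np.array([np.sin(t),0,-np.cos(t)]);e=np.array([np.cos(t),0,np.sin(t)]);c0=np.array([px,0,pz])-sp*n
        P=np.array([c0+s*n+r*(np.cos(q)*e+np.sin(q)*np.array([0,1,0])) for s in(s0,s1) for q in np.linspace(0,6.28,24)])@R.T+p
        h=cv2.convexHull(proj("side",P).astype(np.float32));m=cv2.moments(h);return np.array([m["m10"],m["m01"]])/m["m00"]
    for t in(35,30,20,10,0,-10): print("   t",t,"shank model uv",model(np.radians(t)),"collar low part",model(np.radians(t),s0=.014,s1=.02,r=.017))
E
```

```text
6 blue 240 [-0.0131  0.0032 -0.0043] uv [239.9    400.3958] | shank 89 [-0.0193  0.0039  0.0145] [-0.0238 -0.0066  0.0095 -0.012   0.0111  0.0203] uv [238.5281 410.5169]
   t 35 shank model uv [240.4403 406.5435] collar low part [242.586  400.8818]
   t 30 shank model uv [241.4005 406.0304] collar low part [243.1767 400.5816]
   t 20 shank model uv [243.4053 404.6877] collar low part [244.4212 399.7764]
   t 10 shank model uv [245.4874 402.9634] collar low part [245.7232 398.7206]
   t 0 shank model uv [247.5651 400.9134] collar low part [247.0322 397.4482]
   t -10 shank model uv [249.583  398.5998] collar low part [248.3079 395.9993]
8 blue 122 [-0.0141  0.0031 -0.001 ] uv [228.1148 441.6721] | shank 78 [-0.0184  0.0039  0.0155] [-0.0228 -0.006   0.0091 -0.012   0.0109  0.0244] uv [227.7179 449.141 ]
   t 35 shank model uv [229.1629 445.0541] collar low part [231.1382 439.8663]
   t 30 shank model uv [230.0995 444.4842] collar low part [231.7157 439.5275]
   t 20 shank model uv [232.0488 443.058 ] collar low part [232.9274 438.6641]
   t 10 shank model uv [234.0734 441.2918] collar low part [234.1942 437.577 ]
   t 0 shank model uv [236.0659 439.2417] collar low part [235.4502 436.3009]
   t -10 shank model uv [238.0119 436.9679] collar low part [236.6775 434.8762]
12 blue 44 [-0.0065  0.0021  0.0064] uv [227.4318 415.8864] | shank 33 [-0.0053  0.0043  0.0223] [-0.0071 -0.0045  0.0175 -0.003   0.011   0.0267] uv [230.303  421.6364]
   t 35 shank model uv [224.8699 421.6834] collar low part [226.9754 416.0125]
   t 30 shank model uv [225.8826 421.1286] collar low part [227.5997 415.6862]
   t 20 shank model uv [227.9875 419.7036] collar low part [228.9088 414.8288]
   t 10 shank model uv [230.1769 417.9014] collar low part [230.2795 413.7228]
   t 0 shank model uv [232.3173 415.7783] collar low part [231.6307 412.4027]
   t -10 shank model uv [234.4028 413.4016] collar low part [232.9505 410.9122]
```

```bash
python3 -m handwheel '[{"tx":0,"ty":0,"tz":0.025,"twist":0},{"tx":0,"ty":0,"tz":0.03,"twist":0},{"tx":0,"ty":0,"tz":0.021,"twist":0},{"tx":0,"ty":0,"tz":0,"twist":0},{"tx":0,"ty":0,"tz":0,"twist":0}]'; python3 -m handwheel '[{"tx":0,"ty":0,"tz":0.002,"twist":0},{"tx":0,"ty":0,"tz":0.002,"twist":0},{"tx":0,"ty":0,"tz":0,"twist":0}]';  python3 -m handwheel '[{"tx":0,"ty":0,"tz":0.0015,"twist":0},{"tx":0,"ty":0,"tz":0,"twist":0}]'
```

```text
time_s: 28.48
ee_pos: [0.5154, 0.3199, 0.0407]
orientation: [[-0.179, -0.984, -0.001], [-0.984, 0.179, -0.0], [0.0, 0.001, -1.0]]
contact_force: [-0.6, 0.2, -0.3]
finger_gap: 0.0329
grasp_force: 30.0
time_s: 28.85
ee_pos: [0.5156, 0.3201, 0.0371]
orientation: [[-0.179, -0.984, 0.0], [-0.984, 0.179, 0.0], [-0.0, -0.0, -1.0]]
contact_force: [-0.5, -0.5, -1.1]
finger_gap: 0.0323
grasp_force: 30.0
time_s: 29.1
ee_pos: [0.5159, 0.3203, 0.0359]
orientation: [[-0.179, -0.984, 0.001], [-0.984, 0.179, 0.001], [-0.001, -0.0, -1.0]]
contact_force: [-1.0, 0.4, 3.5]
finger_gap: 0.0326
grasp_force: 30.0
```

```bash
python3 -m handwheel '[{"tx":0,"ty":0,"tz":0.0015,"twist":0},{"tx":0,"ty":0,"tz":0,"twist":0}]'; python3 -m handwheel '[{"tx":0,"ty":0,"tz":0,"twist":0},{"tx":0,"ty":0,"tz":0,"twist":0},{"tx":0,"ty":0,"tz":0,"twist":0}]' 0.0;  python3 -m handwheel '[{"tx":0,"ty":0,"tz":-0.02,"twist":0},{"tx":0,"ty":0,"tz":-0.05,"twist":0},{"tx":0,"ty":0,"tz":-0.05,"twist":0},{"tx":0.06,"ty":0,"tz":-0.03,"twist":0},{"tx":0.06,"ty":0,"tz":0,"twist":0},{"tx":0.06,"ty":0,"tz":0,"twist":0},{"tx":0,"ty":0,"tz":0,"twist":0}]'; python3 - <<'E'
from h import *
np.set_printoptions(precision=4,suppress=True)
plan(0,0,0,0)
a=np.radians(-10.3);R=np.array([[np.cos(a),-np.sin(a)],[np.sin(a),np.cos(a)]]);px={}
for c in("top","side"):
    im,d=get_image(c);np.savez(f"pics/{c}13.npz",im=im,d=d);X,u,v=cloud(c,d);T=(X[:,:2]-[.5264,.2848])@R
    hs=cv2.cvtColor(im,cv2.COLOR_BGR2HSV)[v,u].astype(int)
    k=(abs(T[:,0])<.075)&(abs(T[:,1])<.06)&(X[:,2]>.004)
    for n,q in(("blue",k&(hs[:,0]>100)&(hs[:,0]<130)&(hs[:,1]>110)),("green",k&(hs[:,0]>40)&(hs[:,0]<90)&(hs[:,1]>90)&(X[:,2]>.01)),("bluetip",k&(T[:,0]<.015)&(X[:,2]>.055)),("greentip",k&(T[:,0]>.022)&(X[:,2]>.055))):
        print(c,n,q.sum(),T[q].mean(0),X[q][:,2].mean(),X[q][:,2].max() if q.any() else "");px[c,n]=np.c_[u,v][q].mean(0)
for n in("bluetip","greentip"):
    G=tri(px["top",n],px["side",n])[0];print(n,G,(G[:2]-[.5264,.2848])@R)
E
```

```text
time_s: 29.35
ee_pos: [0.5161, 0.3207, 0.0354]
orientation: [[-0.179, -0.984, 0.001], [-0.984, 0.179, 0.001], [-0.001, -0.001, -1.0]]
contact_force: [-1.7, 0.3, 13.2]
finger_gap: 0.0325
grasp_force: 30.0
time_s: 29.72
ee_pos: [0.5154, 0.3199, 0.0336]
orientation: [[-0.179, -0.984, -0.0], [-0.984, 0.179, -0.0], [0.0, 0.0, -1.0]]
contact_force: [0.4, 1.0, -0.2]
finger_gap: 0.0442
grasp_force: 0.0
time_s: 30.6
ee_pos: [0.4828, 0.1437, 0.1817]
orientation: [[-0.183, -0.983, -0.002], [-0.983, 0.183, -0.001], [0.001, 0.001, -1.0]]
contact_force: [0.1, 1.3, -0.4]
finger_gap: 0.0438
grasp_force: 0.0
t 30.6 pos [0.4828 0.1437 0.1817] yaw -100.54 q6 -160.7 F [ 0.1  1.3 -0.4] gap 0.0438
shift tx ty tz [0.2294 0.4481 0.1826] twist rad -1.7548
top blue 117 [-0.0232  0.0189] 0.03503380480011203 0.05438257562876027
top green 2 [-0.0379  0.0446] 0.011392892556091369 0.012764988071593306
top bluetip 98 [-0.0167  0.0232] 0.06500763588127799 0.07520315664281746
top greentip 0 [nan nan] nan 
side blue 307 [-0.0242  0.0363] 0.04078710198945418 0.053364709060270826
side green 109 [0.0388 0.0308] 0.04860271575436869 0.052097241149903245
side bluetip 197 [-0.0192  0.0292] 0.06379075471445741 0.07061876250879792
side greentip 177 [0.0412 0.0294] 0.064181630968797 0.0708154166434688
bluetip [0.5156 0.3138 0.056 ] [-0.0158  0.0266]
greentip [nan nan nan] [nan nan]<stdin>:10: RuntimeWarning: Mean of empty slice.
  ret = um.true_divide(
  ret = ret.dtype.type(ret / rcount)
```

```bash
python3 -m handwheel '[{"tx":0,"ty":0,"tz":0,"twist":0.1},{"tx":0,"ty":0,"tz":0,"twist":0.175},{"tx":0,"ty":0,"tz":0,"twist":0.175},{"tx":0,"ty":0,"tz":0,"twist":0.175},{"tx":0,"ty":0,"tz":0,"twist":0.175},{"tx":0,"ty":0,"tz":0,"twist":0.175},{"tx":0,"ty":0,"tz":0,"twist":0.175},{"tx":0,"ty":0,"tz":0,"twist":0.175},{"tx":0,"ty":0,"tz":0,"twist":0.175},{"tx":0,"ty":0,"tz":0,"twist":0.067},{"tx":0,"ty":0,"tz":0,"twist":0}]' 0.36; python3 -c "
from h import *;plan(.515,.315,.037,169.7)"
```

```text
time_s: 32.08
ee_pos: [0.4846, 0.1486, 0.1817]
orientation: [[-0.985, 0.172, 0.0], [0.172, 0.985, 0.001], [-0.0, 0.001, -1.0]]
contact_force: [0.4, -0.5, 1.3]
finger_gap: 0.0599
grasp_force: 0.0
t 32.08 pos [0.4846 0.1486 0.1817] yaw 170.08 q6 -70.9 F [ 0.4 -0.5  1.3] gap 0.0599
shift tx ty tz [-0.0013  0.1691  0.1447] twist rad 0.0066
```

```bash
python3 -m handwheel '[{"tx":-0.0013,"ty":0.035,"tz":0,"twist":0.0066},{"tx":0,"ty":0.055,"tz":0,"twist":0},{"tx":0,"ty":0.05,"tz":0,"twist":0},{"tx":0,"ty":0.0291,"tz":0,"twist":0},{"tx":0,"ty":0,"tz":0.04,"twist":0},{"tx":0,"ty":0,"tz":0.03,"twist":0},{"tx":0,"ty":0,"tz":0,"twist":0}]'; python3 -c "
from h import *;plan(.515,.315,.037,169.7)"
```

```text
time_s: 32.95
ee_pos: [0.5138, 0.3133, 0.1094]
orientation: [[-0.984, 0.179, -0.005], [0.179, 0.984, -0.002], [0.004, -0.003, -1.0]]
contact_force: [-0.1, -0.4, 0.3]
finger_gap: 0.0597
grasp_force: 0.0
t 32.95 pos [0.5138 0.3133 0.1094] yaw 169.69 q6 -54.9 F [-0.1 -0.4  0.3] gap 0.0597
shift tx ty tz [-0.0012  0.0021  0.0724] twist rad -0.0001
```

```bash
python3 -m handwheel '[{"tx":0,"ty":0,"tz":0.03,"twist":0},{"tx":0,"ty":0,"tz":0.03,"twist":0},{"tx":0,"ty":0,"tz":0.012,"twist":0},{"tx":0,"ty":0,"tz":0,"twist":0}]'; python3 -m handwheel '[{"tx":0,"ty":0,"tz":0,"twist":0},{"tx":0,"ty":0,"tz":0,"twist":0},{"tx":0,"ty":0,"tz":0,"twist":0},{"tx":0,"ty":0,"tz":0,"twist":0}]' -1; python3 -c "
from h import *;plan(.515,.315,.037,169.7)"
```

```text
time_s: 33.45
ee_pos: [0.5161, 0.3133, 0.0401]
orientation: [[-0.984, 0.181, -0.0], [0.181, 0.984, 0.0], [0.0, 0.0, -1.0]]
contact_force: [0.3, -0.1, -0.3]
finger_gap: 0.0596
grasp_force: 0.0
time_s: 33.95
ee_pos: [0.5165, 0.3134, 0.0406]
orientation: [[-0.983, 0.181, 0.001], [0.181, 0.983, 0.001], [-0.001, 0.001, -1.0]]
contact_force: [0.3, -0.3, 4.2]
finger_gap: 0.0342
grasp_force: 29.4
t 33.95 pos [0.5165 0.3134 0.0406] yaw 169.55 q6 -54.9 F [ 0.3 -0.3  4.2] gap 0.0342
shift tx ty tz [0.0018 0.0013 0.0036] twist rad -0.0027
```

```bash
python3 -m handwheel '[{"tx":0,"ty":0.0015,"tz":-0.0005,"twist":0},{"tx":0,"ty":0,"tz":0,"twist":0}]'; python3 -m handwheel '[{"tx":0,"ty":0.001,"tz":0,"twist":0},{"tx":0,"ty":0,"tz":0,"twist":0}]';  python3 -m handwheel '[{"tx":0,"ty":0.001,"tz":0,"twist":0},{"tx":0,"ty":0,"tz":0,"twist":0}]'
```

```text
time_s: 34.2
ee_pos: [0.5162, 0.3143, 0.0405]
orientation: [[-0.983, 0.181, 0.0], [0.181, 0.983, -0.0], [-0.0, -0.0, -1.0]]
contact_force: [0.3, -1.5, 4.7]
finger_gap: 0.0341
grasp_force: 29.4
time_s: 34.45
ee_pos: [0.5162, 0.3149, 0.0405]
orientation: [[-0.983, 0.181, -0.0], [0.181, 0.983, -0.001], [0.0, -0.001, -1.0]]
contact_force: [0.1, -2.5, 5.3]
finger_gap: 0.0342
grasp_force: 29.3
time_s: 34.7
ee_pos: [0.5163, 0.3158, 0.0405]
orientation: [[-0.983, 0.181, -0.001], [0.181, 0.983, -0.001], [0.0, -0.001, -1.0]]
contact_force: [-0.3, -4.1, 6.5]
finger_gap: 0.0341
grasp_force: 29.3
```

```bash
python3 -m handwheel '[{"tx":0,"ty":0,"tz":-0.0012,"twist":0},{"tx":0,"ty":0,"tz":0,"twist":0}]'; python3 -m handwheel '[{"tx":0,"ty":0.001,"tz":0,"twist":0},{"tx":0,"ty":0,"tz":0,"twist":0}]';  python3 -m handwheel '[{"tx":0,"ty":0.001,"tz":0,"twist":0},{"tx":0,"ty":0,"tz":0,"twist":0}]'
```

```text
time_s: 34.95
ee_pos: [0.5163, 0.3166, 0.0413]
orientation: [[-0.983, 0.182, -0.001], [0.182, 0.983, 0.0], [0.001, 0.0, -1.0]]
contact_force: [0.8, 0.9, -1.1]
finger_gap: 0.0344
grasp_force: 29.3
time_s: 35.2
ee_pos: [0.5166, 0.3176, 0.0414]
orientation: [[-0.983, 0.181, -0.0], [0.181, 0.983, 0.0], [0.0, 0.0, -1.0]]
contact_force: [0.9, -0.8, -1.4]
finger_gap: 0.0344
grasp_force: 29.3
time_s: 35.45
ee_pos: [0.5169, 0.3186, 0.0415]
orientation: [[-0.983, 0.181, -0.0], [0.181, 0.983, 0.0], [0.0, 0.0, -1.0]]
contact_force: [0.2, 0.3, -0.6]
finger_gap: 0.0344
grasp_force: 29.3
```

```bash
python3 -m handwheel '[{"tx":0,"ty":0.001,"tz":0,"twist":0},{"tx":0,"ty":0,"tz":0,"twist":0}]'; python3 -m handwheel '[{"tx":0,"ty":0.001,"tz":0,"twist":0},{"tx":0,"ty":0,"tz":0,"twist":0}]';  python3 -m handwheel '[{"tx":0,"ty":0.001,"tz":0,"twist":0},{"tx":0,"ty":0,"tz":0,"twist":0}]' | tail -4
```

```text
time_s: 35.7
ee_pos: [0.5169, 0.3191, 0.0415]
orientation: [[-0.983, 0.181, -0.0], [0.181, 0.983, -0.001], [0.0, -0.001, -1.0]]
contact_force: [0.2, -1.5, -0.6]
finger_gap: 0.0341
grasp_force: 29.3
time_s: 35.95
ee_pos: [0.5168, 0.3194, 0.0415]
orientation: [[-0.983, 0.181, -0.001], [0.181, 0.983, -0.002], [0.001, -0.002, -1.0]]
contact_force: [0.2, -5.4, 1.6]
finger_gap: 0.0344
grasp_force: 29.2
orientation: [[-0.984, 0.181, -0.002], [0.181, 0.984, -0.003], [0.001, -0.003, -1.0]]
contact_force: [-0.8, -7.5, 3.3]
finger_gap: 0.0341
grasp_force: 29.2
```

```bash
python3 -m handwheel '[{"tx":0,"ty":-0.0012,"tz":0,"twist":0},{"tx":-0.005,"ty":0,"tz":0,"twist":0},{"tx":-0.006,"ty":0,"tz":0,"twist":0},{"tx":-0.006,"ty":0,"tz":0,"twist":0},{"tx":-0.005,"ty":0,"tz":0,"twist":0},{"tx":0,"ty":0,"tz":0,"twist":0}]'; python3 -m handwheel '[{"tx":-0.002,"ty":0,"tz":0,"twist":0},{"tx":-0.002,"ty":0,"tz":0,"twist":0},{"tx":-0.002,"ty":0,"tz":0,"twist":0},{"tx":-0.002,"ty":0,"tz":0,"twist":0},{"tx":0,"ty":0,"tz":0,"twist":0}]';python3 -c "
from h import *;plan(.515,.315,.037,169.7)"
```

```text
time_s: 36.95
ee_pos: [0.5388, 0.3154, 0.041]
orientation: [[-0.983, 0.181, -0.001], [0.181, 0.983, -0.001], [0.001, -0.002, -1.0]]
contact_force: [-1.7, -4.9, -0.5]
finger_gap: 0.0342
grasp_force: 29.1
time_s: 37.58
ee_pos: [0.5461, 0.314, 0.0409]
orientation: [[-0.983, 0.181, -0.002], [0.181, 0.983, -0.001], [0.002, -0.002, -1.0]]
contact_force: [-1.9, -5.2, -0.7]
finger_gap: 0.0342
grasp_force: 29.1
t 37.58 pos [0.5461 0.314  0.0409] yaw 169.56 q6 -55.9 F [-1.9 -5.2 -0.7] gap 0.0342
shift tx ty tz [ 0.0307 -0.0046  0.004 ] twist rad -0.0024
```

```bash
python3 -m handwheel '[{"tx":-0.002,"ty":0,"tz":0,"twist":0},{"tx":-0.002,"ty":0,"tz":0,"twist":0},{"tx":0,"ty":0,"tz":0,"twist":0}]'|sed -n '2p;4p'; for i in 1; do python3 -m handwheel '[{"tx":-0.0015,"ty":0,"tz":0,"twist":0},{"tx":0,"ty":0,"tz":0,"twist":0}]'|sed -n '2p;4p'; python3 -m handwheel '[{"tx":-0.0015,"ty":0,"tz":0,"twist":0},{"tx":0,"ty":0,"tz":0,"twist":0}]'|sed -n '2p;4p'; done
```

```text
ee_pos: [0.55, 0.3133, 0.0409]
contact_force: [-1.4, -4.5, -0.8]
ee_pos: [0.5513, 0.313, 0.0409]
contact_force: [-2.3, -5.8, -1.8]
ee_pos: [0.5528, 0.3127, 0.0409]
contact_force: [-2.9, -4.7, -1.0]
```

```bash
python3 -m handwheel '[{"tx":-0.0015,"ty":0,"tz":0,"twist":0},{"tx":0,"ty":0,"tz":0,"twist":0}]'|sed -n '2p;4p'; python3 -m handwheel '[{"tx":-0.0015,"ty":0,"tz":0,"twist":0},{"tx":0,"ty":0,"tz":0,"twist":0}]'|sed -n '2p;4p'; python3 -m handwheel '[{"tx":-0.0015,"ty":0,"tz":0,"twist":0},{"tx":0,"ty":0,"tz":0,"twist":0}]'|sed -n '2p;4p'
```

```text
ee_pos: [0.5542, 0.3125, 0.0409]
contact_force: [-2.6, -3.6, -0.3]
ee_pos: [0.5555, 0.3122, 0.0409]
contact_force: [-3.6, -4.9, -0.8]
ee_pos: [0.5557, 0.3121, 0.0408]
contact_force: [-6.4, -3.5, 1.5]
```

```bash
python3 -m handwheel '[{"tx":-0.0015,"ty":0,"tz":0,"twist":0},{"tx":0,"ty":0,"tz":0.001,"twist":0},{"tx":0,"ty":0,"tz":0,"twist":0}]'|sed -n '2p;4p'; python3 -m handwheel '[{"tx":0,"ty":0,"tz":0.001,"twist":0},{"tx":0,"ty":0,"tz":0,"twist":0}]'|sed -n '2p;4p';
```

```text
ee_pos: [0.5558, 0.3121, 0.0405]
contact_force: [-11.0, -1.9, 9.6]
ee_pos: [0.556, 0.3123, 0.0403]
contact_force: [-13.1, -2.6, 14.9]
```

```bash
python3 -m handwheel '[{"tx":0.0015,"ty":0,"tz":-0.002,"twist":0},{"tx":0,"ty":0,"tz":0,"twist":0}]'|sed -n '2p;4p'; python3 -m handwheel '[{"tx":0,"ty":0,"tz":0,"twist":0},{"tx":0,"ty":0,"tz":0,"twist":0},{"tx":0,"ty":0,"tz":0,"twist":0}]' 0.0 | sed -n '2p;4,5p';  python3 -m handwheel '[{"tx":0,"ty":0,"tz":-0.015,"twist":0},{"tx":0,"ty":0,"tz":-0.03,"twist":0},{"tx":0,"ty":0,"tz":-0.05,"twist":0},{"tx":0,"ty":0,"tz":-0.05,"twist":0},{"tx":0,"ty":-0.06,"tz":0,"twist":0},{"tx":0,"ty":-0.06,"tz":0,"twist":0},{"tx":0,"ty":-0.06,"tz":0,"twist":0},{"tx":0,"ty":0,"tz":0,"twist":0}]'; python3 - <<'E'
from h import *
np.set_printoptions(precision=4,suppress=True)
a=np.radians(-10.3);R=np.array([[np.cos(a),-np.sin(a)],[np.sin(a),np.cos(a)]]);px={}
for c in("top","side"):
    im,d=get_image(c);np.savez(f"pics/{c}14.npz",im=im,d=d);X,u,v=cloud(c,d);T=(X[:,:2]-[.5264,.2848])@R
    hs=cv2.cvtColor(im,cv2.COLOR_BGR2HSV)[v,u].astype(int);k=(abs(T[:,0])<.08)&(abs(T[:,1])<.06)&(X[:,2]>.055)
    for n,q in(("blue",k&(T[:,0]<.037)),("green",k&(T[:,0]>.037))):
        print(c,n,q.sum(),T[q].mean(0) if q.any() else "",X[q][:,2].max() if q.any() else "");px[c,n]=np.c_[u,v][q].mean(0) if q.any() else [0,0]
for n in("blue","green"):
    G=tri(px["top",n],px["side",n])[0];print(n,G,(G[:2]-[.5264,.2848])@R)
E
```

```text
ee_pos: [0.5561, 0.3123, 0.0411]
contact_force: [-6.4, -3.5, 2.3]
ee_pos: [0.5591, 0.3133, 0.0419]
contact_force: [0.2, -0.4, -0.1]
finger_gap: 0.0441
time_s: 41.45
ee_pos: [0.5247, 0.1324, 0.1877]
orientation: [[-0.983, 0.186, 0.0], [0.186, 0.983, -0.001], [-0.001, -0.001, -1.0]]
contact_force: [0.6, 0.4, -1.1]
finger_gap: 0.0437
grasp_force: 0.0
top blue 104 [0.0193 0.0258] 0.07411651158313132
top green 20 [0.0532 0.0298] 0.07133320915618234
side blue 266 [0.0163 0.0113] 0.30390136498437953
side green 194 [0.0503 0.022 ] 0.3040366883069891
blue [0.5418 0.2883 0.1202] [0.0145 0.0062]
green [0.5788 0.2974 0.0873] [0.0493 0.0217]
```

```bash
python3 - <<'E'
from h import *
plan(.6285,-.1057,.18,-172)
a=np.load("pics/top14.npz")["im"];b=np.load("pics/top0.npz")["im"]
# turret change from the tips visible in the top view
from numpy import degrees,arctan2
def mk(im,lo,hi,box):
    h=cv2.cvtColor(im,cv2.COLOR_BGR2HSV).astype(int);hh=h[...,0];hh=np.where(hh<12,hh+180,hh) if hi>180 else hh
    m=(hh>=lo)&(hh<=hi)&(h[...,1]>110)&(h[...,2]>50);k=np.zeros_like(m);k[box[1]:box[3],box[0]:box[2]]=1
    return np.argwhere(m&k)[:,::-1]
r=mk(a,172,190,(355,215,395,250));y=mk(a,12,32,(295,150,400,200));print(len(r),r.mean(0) if len(r) else "",len(y),y.mean(0) if len(y) else "")
cv2.imwrite("pics/t14.png",cv2.resize(a[140:320,130:390],None,fx=3,fy=3,interpolation=cv2.INTER_CUBIC))
E
```

```text
t 41.55 pos [0.526  0.1355 0.1877] yaw 169.44 q6 -72.3 F [-0.7  0.2  0.1] gap 0.0442
shift tx ty tz [-0.1449 -0.2184  0.0076] twist rad -0.3239
0  309 [331.78640777 169.20711974]
```

```bash
python3 -m handwheel '[{"tx":-0.012,"ty":-0.0182,"tz":0,"twist":0},{"tx":-0.0242,"ty":-0.0364,"tz":0,"twist":0},{"tx":-0.0242,"ty":-0.0364,"tz":0,"twist":0},{"tx":-0.0242,"ty":-0.0364,"tz":0,"twist":0},{"tx":-0.0242,"ty":-0.0364,"tz":0,"twist":0},{"tx":-0.0242,"ty":-0.0364,"tz":0,"twist":0},{"tx":-0.0119,"ty":-0.0182,"tz":0.0076,"twist":0},{"tx":0,"ty":0,"tz":0,"twist":-0.108},{"tx":0,"ty":0,"tz":0,"twist":-0.108},{"tx":0,"ty":0,"tz":0,"twist":-0.108},{"tx":0,"ty":0,"tz":0,"twist":0},{"tx":0,"ty":0,"tz":0,"twist":0}]' -0.3 >/dev/null; python3 -c "
from h import *;plan(.6285,-.1057,.113,-172)"
```

```text
t 43.05 pos [ 0.6283 -0.1044  0.1787] yaw -171.95 q6 -113.7 F [-0.4  0.  -0.2] gap 0.0309
shift tx ty tz [-0.     -0.0014  0.0657] twist rad 0.0009
```

```bash
python3 -m handwheel '[{"tx":0,"ty":-0.0014,"tz":0.022,"twist":0},{"tx":0,"ty":0,"tz":0.026,"twist":0},{"tx":0,"ty":0,"tz":0.0177,"twist":0},{"tx":0,"ty":0,"tz":0,"twist":0}]' >/dev/null; python3 -m handwheel '[{"tx":0,"ty":0,"tz":0,"twist":0},{"tx":0,"ty":0,"tz":0,"twist":0},{"tx":0,"ty":0,"tz":0,"twist":0}]' -1; python3 -m handwheel '[{"tx":0,"ty":0,"tz":0,"twist":-0.026},{"tx":0,"ty":0,"tz":0,"twist":-0.026},{"tx":0,"ty":0,"tz":0,"twist":0},{"tx":0,"ty":0,"tz":0,"twist":0}]'; python3 -c "
from h import *;plan(.6285,-.1057,.113,-169.05)"
```

```text
time_s: 43.92
ee_pos: [0.6291, -0.1055, 0.1143]
orientation: [[-0.99, -0.141, 0.002], [-0.141, 0.99, 0.002], [-0.002, 0.002, -1.0]]
contact_force: [-0.3, 3.3, 1.1]
finger_gap: 0.0139
grasp_force: 30.0
time_s: 44.42
ee_pos: [0.6291, -0.1055, 0.1143]
orientation: [[-0.981, -0.192, 0.002], [-0.192, 0.981, 0.002], [-0.002, 0.001, -1.0]]
contact_force: [0.3, 5.0, 1.4]
finger_gap: 0.0134
grasp_force: 30.0
t 44.42 pos [ 0.6291 -0.1055  0.1143] yaw -168.91 q6 -116.9 F [0.3 5.  1.4] gap 0.0134
shift tx ty tz [ 0.0006 -0.0001  0.0013] twist rad 0.0024
```

Release, lift, and retreat to the start side (right, −y) so both cameras can see the result.

```bash
python3 -m handwheel '[{"tx":0,"ty":0,"tz":0,"twist":0},{"tx":0,"ty":0,"tz":0,"twist":0},{"tx":0,"ty":0,"tz":-0.03,"twist":0},{"tx":0,"ty":0,"tz":-0.05,"twist":0},{"tx":0,"ty":0,"tz":-0.05,"twist":0},{"tx":0.03,"ty":-0.035,"tz":0,"twist":0},{"tx":0.04,"ty":-0.045,"tz":0,"twist":0},{"tx":0.04,"ty":-0.045,"tz":0,"twist":0},{"tx":0.04,"ty":-0.045,"tz":0,"twist":0},{"tx":0.04,"ty":-0.045,"tz":0,"twist":0},{"tx":0.03,"ty":-0.045,"tz":0,"twist":0},{"tx":0.03,"ty":-0.045,"tz":0,"twist":0}]' -0.3; python3 -m handwheel '[{"tx":0.03,"ty":-0.045,"tz":0,"twist":0},{"tx":0.03,"ty":-0.045,"tz":0,"twist":0},{"tx":0.02,"ty":-0.045,"tz":0,"twist":0},{"tx":0,"ty":0,"tz":0,"twist":0}]' |sed -n '1,2p;4p'; python3 - <<'E'
from h import *
np.set_printoptions(precision=4,suppress=True)
a=np.radians(-10.3);R=np.array([[np.cos(a),-np.sin(a)],[np.sin(a),np.cos(a)]]);px={};I={}
for c in("top","side"):
    im,d=get_image(c);I[c]=im;np.savez(f"pics/{c}15.npz",im=im,d=d);X,u,v=cloud(c,d);T=(X[:,:2]-[.5264,.2848])@R
    hs=cv2.cvtColor(im,cv2.COLOR_BGR2HSV)[v,u].astype(int);k=(abs(T[:,0])<.08)&(abs(T[:,1])<.06)&(X[:,2]>.055)&(X[:,2]<.08)
    for n,q in(("blue",k&(T[:,0]<.037)),("green",k&(T[:,0]>.037))):
        print(c,n,q.sum(),T[q].mean(0),X[q][:,2].max());px[c,n]=np.c_[u,v][q].mean(0)
for n in("blue","green"):
    G=tri(px["top",n],px["side",n])[0];print(n,G,(G[:2]-[.5264,.2848])@R)
A=cv2.resize(I["top"][140:320,130:390],(780,540),interpolation=cv2.INTER_CUBIC);B=cv2.resize(I["side"][180:480,170:420],(500,600),interpolation=cv2.INTER_CUBIC)
o=np.zeros((600,800,3),np.uint8);o[:300,:433]=cv2.resize(A,(433,300));o[:,433:]=cv2.resize(I["side"][170:480,170:360],(367,600));cv2.imwrite("pics/final.png",o)
E
```

```text
time_s: 45.92
ee_pos: [0.4406, -0.4561, 0.2435]
orientation: [[-0.981, -0.192, 0.0], [-0.192, 0.981, -0.001], [-0.0, -0.001, -1.0]]
contact_force: [1.3, 0.5, -1.0]
finger_gap: 0.0306
grasp_force: 0.0
time_s: 46.42
ee_pos: [0.3873, -0.6057, 0.2426]
contact_force: [0.5, 0.4, 0.2]
top blue 106 [0.0201 0.0257] 0.07434511655981466
top green 83 [0.0527 0.0231] 0.07122986213819886
side blue 202 [0.0168 0.0317] 0.07198154273314142
side green 173 [0.0506 0.0286] 0.0709031314490774
blue [0.5523 0.3095 0.0559] [0.0211 0.0289]
green [0.5844 0.3008 0.0567] [0.0542 0.0261]
```

View pics/final.png

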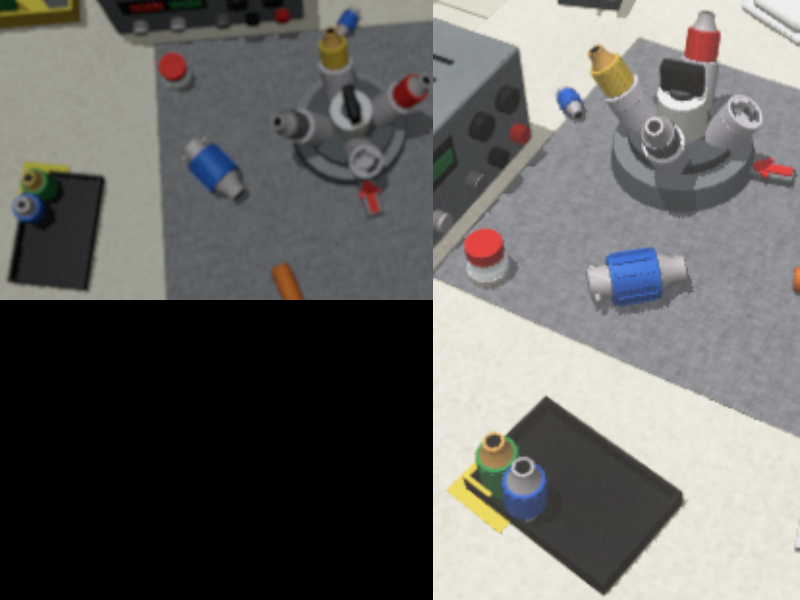

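The final view shows both nozzles standing at the yellow corner, with the blue one on the left wall, and the empty seat at the arrow. The green one measures about 2 mm off the left wall. I'll nudge it left with closed fingers from its right side.

```bash
python3 -m handwheel '[{"tx":-0.0115,"ty":0.0265,"tz":0,"twist":0},{"tx":-0.0225,"ty":0.0521,"tz":0,"twist":0},{"tx":-0.0225,"ty":0.0521,"tz":0,"twist":0},{"tx":-0.0225,"ty":0.0521,"tz":0,"twist":0},{"tx":-0.0225,"ty":0.0521,"tz":0,"twist":0},{"tx":-0.0225,"ty":0.0521,"tz":0,"twist":0},{"tx":-0.0225,"ty":0.0521,"tz":0,"twist":0},{"tx":-0.0225,"ty":0.0521,"tz":0,"twist":0},{"tx":-0.0225,"ty":0.0521,"tz":0,"twist":0},{"tx":-0.0225,"ty":0.0521,"tz":0,"twist":0},{"tx":-0.0225,"ty":0.0521,"tz":0,"twist":0},{"tx":-0.0225,"ty":0.0521,"tz":0,"twist":0}]' -1 >/dev/null; python3 -m handwheel '[{"tx":-0.0225,"ty":0.0521,"tz":0,"twist":0},{"tx":-0.0225,"ty":0.0521,"tz":0,"twist":0},{"tx":-0.0225,"ty":0.0521,"tz":0,"twist":0},{"tx":-0.012,"ty":0.03,"tz":0,"twist":0},{"tx":0,"ty":0,"tz":0.04,"twist":0.12},{"tx":0,"ty":0,"tz":0.05,"twist":0.13},{"tx":0,"ty":0,"tz":0.05,"twist":0.12},{"tx":0,"ty":0,"tz":0,"twist":0}]' >/dev/null; python3 -c "
from h import *;plan(.5782,.263,.020,169.7)"
```

```text
t 49.02 pos [0.5655 0.2343 0.1002] yaw 170.04 q6 -64.0 F [-0.7  0.8  0.3] gap 0.0004
shift tx ty tz [-0.0082  0.0308  0.08  ] twist rad 0.006
```

```bash
python3 -m handwheel '[{"tx":-0.008,"ty":0.0308,"tz":0,"twist":0.006},{"tx":0,"ty":0,"tz":0,"twist":0},{"tx":0,"ty":0,"tz":0.03,"twist":0},{"tx":0,"ty":0,"tz":0.03,"twist":0},{"tx":0,"ty":0,"tz":0.018,"twist":0},{"tx":0,"ty":0,"tz":0,"twist":0}]'|sed -n '1,2p;4p'; python3 -m handwheel '[{"tx":0,"ty":0.003,"tz":0,"twist":0},{"tx":0,"ty":0.003,"tz":0,"twist":0},{"tx":0,"ty":0.002,"tz":0,"twist":0},{"tx":0,"ty":0,"tz":0,"twist":0}]'|sed -n '1,2p;4p'; python3 -m handwheel '[{"tx":0,"ty":0.0015,"tz":0,"twist":0},{"tx":0,"ty":0.0015,"tz":0,"twist":0},{"tx":0,"ty":0,"tz":0,"twist":0}]'|sed -n '1,2p;4p'
```

```text
time_s: 49.78
ee_pos: [0.5827, 0.2629, 0.0251]
contact_force: [-0.1, 0.3, 0.6]
time_s: 50.28
ee_pos: [0.5848, 0.2715, 0.0257]
contact_force: [-2.8, 0.7, 2.8]
time_s: 50.65
ee_pos: [0.5853, 0.274, 0.0251]
contact_force: [-3.9, -0.9, 2.0]
```

```bash
python3 -m handwheel '[{"tx":0.006,"ty":-0.001,"tz":0,"twist":0},{"tx":0,"ty":0,"tz":0,"twist":0}]'|sed -n '1,2p;4p'; python3 -m handwheel '[{"tx":0,"ty":0.0015,"tz":0,"twist":0},{"tx":0,"ty":0.0015,"tz":0,"twist":0},{"tx":0,"ty":0,"tz":0,"twist":0}]'|sed -n '1,2p;4p'; python3 -m handwheel '[{"tx":0,"ty":0.0015,"tz":0,"twist":0},{"tx":0,"ty":0,"tz":0,"twist":0}]'|sed -n '1,2p;4p'; python3 -c "
from h import *;plan(.5782,.263,.020,169.7)"
```

```text
time_s: 50.9
ee_pos: [0.5801, 0.2746, 0.0256]
contact_force: [-0.2, -0.2, -0.1]
time_s: 51.28
ee_pos: [0.5805, 0.2772, 0.0254]
contact_force: [0.0, -1.1, 1.5]
time_s: 51.52
ee_pos: [0.5804, 0.2784, 0.0254]
contact_force: [-0.2, -2.0, 2.3]
t 51.52 pos [0.5804 0.2784 0.0254] yaw 169.55 q6 -60.1 F [-0.2 -2.   2.3] gap 0.0002
shift tx ty tz [-0.0006 -0.0155  0.0054] twist rad -0.0025
```

```bash
python3 -m handwheel '[{"tx":0,"ty":0.001,"tz":0,"twist":0},{"tx":0,"ty":0,"tz":0,"twist":0}]'|sed -n '1,2p;4p'; python3 -m handwheel '[{"tx":0,"ty":0.001,"tz":0,"twist":0},{"tx":0,"ty":0,"tz":0,"twist":0}]'|sed -n '1,2p;4p'
```

```text
time_s: 51.78
ee_pos: [0.5803, 0.2787, 0.0254]
contact_force: [-0.8, -5.8, 4.7]
time_s: 52.02
ee_pos: [0.5802, 0.2788, 0.0254]
contact_force: [-0.5, -9.6, 6.1]
```

```bash
python3 -m handwheel '[{"tx":0,"ty":-0.004,"tz":0,"twist":0},{"tx":0,"ty":-0.01,"tz":0,"twist":0},{"tx":0,"ty":0,"tz":-0.03,"twist":0},{"tx":0,"ty":0,"tz":-0.06,"twist":0},{"tx":0,"ty":0,"tz":-0.06,"twist":0},{"tx":0,"ty":-0.05,"tz":-0.02,"twist":0},{"tx":0,"ty":-0.06,"tz":0,"twist":0},{"tx":0,"ty":-0.06,"tz":0,"twist":0},{"tx":0,"ty":-0.06,"tz":0,"twist":0},{"tx":0,"ty":-0.06,"tz":0,"twist":0},{"tx":0,"ty":-0.06,"tz":0,"twist":0},{"tx":0,"ty":0,"tz":0,"twist":0}]'|sed -n '1,2p;4p'; python3 - <<'E'
from h import *
np.set_printoptions(precision=4,suppress=True)
a=np.radians(-10.3);R=np.array([[np.cos(a),-np.sin(a)],[np.sin(a),np.cos(a)]]);px={}
for c in("top","side"):
    im,d=get_image(c);np.savez(f"pics/{c}16.npz",im=im,d=d);X,u,v=cloud(c,d);T=(X[:,:2]-[.5264,.2848])@R
    k=(abs(T[:,0])<.08)&(abs(T[:,1])<.06)&(X[:,2]>.055)&(X[:,2]<.08)
    for n,q in(("blue",k&(T[:,0]<.037)),("green",k&(T[:,0]>.037))):
        print(c,n,q.sum(),T[q].mean(0),X[q][:,2].max());px[c,n]=np.c_[u,v][q].mean(0)
for n in("blue","green"):
    G=tri(px["top",n],px["side",n])[0];print(n,G,(G[:2]-[.5264,.2848])@R)
# front check, side view before the arm left: seat rim vs arrow
print(state()["time_s"])
E
```

```text
time_s: 53.52
ee_pos: [0.5138, -0.081, 0.1951]
contact_force: [0.2, 0.3, -0.1]
top blue 103 [0.0199 0.0257] 0.07413054497755932
top green 86 [0.0526 0.0248] 0.07215182624524157
side blue 209 [0.0163 0.0318] 0.07157916609459423
side green 171 [0.0509 0.0302] 0.0713513258044294
blue [0.5521 0.3098 0.0557] [0.0208 0.0291]
green [0.5847 0.3025 0.0571] [0.0542 0.0278]
53.625
```

```bash
python3 -c "
from bench import env;print(env.close_job())"
```

```text
the job is handed in; nothing more can be done
None
```

I handed the job in at about 54 s: the blue nozzle is out and its empty seat stands at the arrow; the blue and green nozzles stand against the left tray wall, green in the yellow corner and blue tight against it (within about 1 mm by camera). The turret slipped about 3° while unscrewing, so I turned it back after the tray work, out of the order asked.

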